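# Clamp the split cedar jar lid

## Robot

A 7-joint arm with a two-finger parallel gripper is mounted at the origin on the work surface. World frame = base frame: x ahead of the robot, y to its left, z up, the work surface at z = 0. Lengths are in m, angles in rad, forces in N, time in s.
With the tool pointing down it reaches from about 0.4 to 0.85 m from the base axis. Payload 4.5 kg.
Tool frame: the origin (TCP) lies between the finger pads; the fingertips stand 25 mm ahead of it and the grasp point (between the pads) lies 6 mm ahead of it; z points along the fingers, y is the direction in which the jaws open and shut (so a half turn about z gives the same grasp; the last joint's range is limited). The gripper opens to 85 mm and grips with 20 to 120 N. Pads are 22 mm wide; open, the fingers measure 114 mm over their backs; the gripper's body (76 mm by 85 mm) begins 54 mm behind the grasp point. The pads swing forward as they close: fully open they stand 13 mm farther back than shut.
Start: joints at [-1.281, 0.689, -0.195, 1.565, 0.157, 0.902, -0.215], TCP at [0.158, 0.605, 0.256] pointing down, gripper open.
Joint ranges: [-3.01, 3.01], [-0.46, 2.08], [-1.47, 1.51], [0.13, 2.56], [-1, 4.14], [0.04, 2.09], [-2.66, 2.66]. Speed limits (rad/s): [2.57, 2.57, 3.14, 3.14, 3.14, 3.14, 3.14].

## Interface

Orientations are given as a rotation vector (axis times angle).
In Python, from workcell import * gives the robot as it stands.
- The arm moves only by the tool send_rows, never from a script. Its argument "increments" is a list that holds one entry, the list of rows, each a list of 7 numbers: the turn, a rotation vector about the tool's x, y, z in rad, then the shift along the tool's x, y, z in cm, then the finger opening in cm, from 0 to 8.54. A call has 1 to 8 rows; each row shifts and turns the commanded pose from where the row before left it, along the tool's axes as they then stand; what a row does not reach is not made up. A row lasts 1/8 s, in which the tool goes at most 62.5 mm and 10.7 degrees, less where a joint would pass 70% of its speed; a pose out of reach is approached as far as the arm can. A call is refused whole if a number of a shift passes 6.25 or a number of a turn 0.188, either way. A call with a gripper value outside its range is refused whole. The fingers move at their own pace and stop on an object; "grip_force" is the grip in N (left out, the last holds). Time passes only in rows, so rows that do not move let the fingers close. It gives the time, the measured TCP pose, the force and the opening at its end, in the units of the state.
- get_state(): the state, without advancing time (a new reading comes with each control period).
- capture(name): name is "side" or "top"; returns a dict with "image" (400x640x3 uint8, blue, green, red), "fx", "fy", "cx", "cy" (pixels), "extrinsics" (4x4, takes a point from camera to world coordinates). Camera axes: x right, y down, z forward; pixel columns grow to the right and rows downward; lengths in m; the calibration is good to about 2 mm. A picture is of the moment at which its call begins. There is no depth.
- close_job(): hands the job in, once; it reports no verdict.
The state is a dict: "time_s": time; "q": joint angles; "joint_velocities": joint speeds; "joint_torque": joint torques, N m; "position": TCP position; "tcp_rot": TCP orientation; "ft_force": force on the tool from outside, world axes, zero at the start; "torque": the same for the moment, N m; "gripper_width": finger opening in m.
Only numpy, scipy, OpenCV 4.12 (cv2) and the standard library are available. Lean on these libraries where they do the work, as an engineer would, in place of code of your own. Each camera call takes 0.05 s, during which the arm holds its last target.

## Task

The cedar lid of the square jar has split in two and the edges already carry glue. Lay the loose half flat in the gluing cradle, between the other half and the moving jaw of the one-hand bar clamp, with its straight split edge facing the other half's. Then take the pistol grip and pump its trigger, letting it spring back between squeezes, until the jaw has drawn the two halves tight together; squeeze firmly but do not crush the soft cedar, keep the jars, the tong and the orange lid where they are, and finish while still holding the trigger squeezed against the grip.

Things in the scene. Friction and masses are not known exactly. Their poses are not given: they have to be found in the camera images.
- cradle: Fixed wooden gluing cradle, origin on the counter under the middle of its compartment; x runs along the clamp bar from pistol grip (-x) to fixed jaw (+x), z up. Compartment: two rails, tops 38 mm up, x -75 to 75 mm, y 14 to 33 mm each side of the bar; outer fences with inner faces at y +-33 mm, 5 mm thick, rise 4 mm above the rails. A half lies across both rails, over the bar.
- half_b: Loose lid half, cedar, about 35 g: 30 mm (x) by 60 mm (y) by 16 mm thick, origin at the centre of its underside. Its +x side is the straight split edge, its -x side has rounded corners (8 mm). Starts flat on the counter. In the cradle its x goes along the cradle's +x, with 3 mm play to each fence; held by its two ends (60 mm apart), fingertips stay above the fences, 5 mm or more over its underside.
- half_b_edge (a point): Middle of the loose half's split edge face, 15 mm along its +x from its origin, 8 mm above its underside.
- half_a: The other lid half, same size and axes, lying in the cradle near the fixed jaw with its split edge (its +x) facing the moving jaw. It is not fixed: it slides along the rails when pushed.
- half_a_edge (a point): Middle of the other half's split edge face.
- fixed_face (a point): Middle of the fixed jaw's grey pad face (22 wide, 18 mm tall) at the end of the clamp bar, 48 mm above the counter, facing the halves. Jaw top 62 mm above the counter.
- clamp_pad: Grey soft pad of the moving jaw, 10 mm (along x of the cradle) by 22 by 18 mm tall, origin at its centre; its face is 5 mm from the origin towards +x of the cradle. Jaw behind it 62 mm high, housing 52 mm. At the start 40 mm or more lie free between this face and the other half's split edge.
- clamp_handle: Black pistol grip of the clamp behind the moving jaw, one piece with it: 22 mm thick along x, 24 mm wide, top 128 mm above the counter; origin near its middle, 92 mm up. Axes as the cradle's.
- handle_grip (a point): Middle of the grip's back (-x) face where the palm goes, 102 mm above the counter.
- trigger_lever: The trigger: black lever 20 mm wide, 12 mm thick, in front (+x) of the grip, reaching 118 mm above the counter; origin at its middle, 81 mm up. It leans 0.13 rad to +x at rest and is pivoted 9 mm above the counter.
- trigger_grip (a point): Crest of a rounded ridge across the trigger's front (+x) face, about 100 mm above the counter, where the finger pulls. Over ridge and grip back it measures about 69 mm at rest, 41 mm fully squeezed.
- trigger (a joint): Trigger angle, rad: 0 at rest, 0.30 at the stop (27 mm of finger travel). A spring returns it (3 to 4 N at the finger). Let it return nearly fully for the next bite. When the work is tight the trigger stalls part way and the pads press with about 3.5 times the finger force beyond the spring's, less 5 N drag: 8 to 18 N of squeeze is right, over 25 N crushes the soft cedar.
- clamp_jaw (a joint): Travel of the moving jaw along the bar towards the fixed jaw, m: 0 to 0.01 at the start, about 0.035 when both halves are tight. Each full squeeze after a full return gives 6 mm (a short one may give none); the clamp keeps the jaw there while the trigger springs back, but most of the pressure is lost unless the trigger is held.
- clamp_bar (a joint): Lengthwise travel of the bar, fixed jaw and all it carries in the cradle's notches, m, -0.055 to 0.03, positive towards the fixed jaw. It slides easily (1 N), so the clamp centres itself between the fingers.
- jar_open: Empty square glass jar, 70 mm square, 91 mm tall; origin at the centre of its underside. Leave alone.
- jar_lidded: Same jar with a whole cedar lid, 106 mm tall. Leave alone.
- silicone_lid: Small round orange silicone lid, 90 mm across with a tab, 17 mm high, origin under its centre. Leave alone.
- tong: Spring-loaded steel tong lying on the counter, 260 mm long (x), 60 mm wide, 24 mm high, origin under its middle. Leave alone.

How it is judged:
On the way, in this order (a step that is already met when the one before it is completed fails the run):
1. the loose half lies flat on the rails between the other half and the moving pad, split edge to split edge, let go (z of half_b in the frame of cradle between 0.036 and 0.041 m and angle between half_b's own z axis and vertical below 0.1 rad and horizontal distance between half_b_edge and half_a_edge below 0.031 m and x of half_b in the frame of clamp_pad above 0.015 m and contact force between the fingers and half_b below 0.3 N), for 0.2 s.
2. the trigger is squeezed home a first time (value of joint trigger above 0.18 rad), for 0.02 s.
3. the trigger is let spring back (value of joint trigger below 0.09 rad), for 0.02 s.
At the end, for the whole second after the job is handed in: Both halves lie flat on the rails (3 mm, 0.08 rad), split edges together (7 mm, 0.08 rad), at rest, pressed by the moving pad with 8 N or more and on each other with 5 N; the robot still squeezes the trigger (3 N or more) against the grip (2 N or more) (distance between half_b_edge and half_a_edge below 0.007 m and angle between the x axis of half_b and the x axis of half_a, either way round below 0.08 rad and angle between each of half_b, half_a's own z axis and vertical below 0.08 rad and z of half_b in the frame of cradle between 0.036 and 0.041 m and z of half_a in the frame of cradle between 0.036 and 0.041 m and contact force between clamp_pad and half_b above 8 N and contact force between half_a and half_b above 5 N and value of joint trigger above 0.015 rad and contact force between the fingers and trigger_lever above 3 N and contact force between the fingers and clamp_handle above 2 N and contact force between the fingers and half_b below 0.3 N and linear speed of half_b below 0.01 m/s); the arm keeps its last pose, push and grip.
It fails at once if the soft cedar is crushed: the pad presses, or the halves press on each other, with over 75 N (contact force between any of clamp_pad, half_a and half_b above 75 N).
It fails at once if a jar, the tong or the orange lid is pushed away (distance of any of jar_open, jar_lidded, tong, silicone_lid from where it was at the start of the episode above 0.02 m).
It also fails if it takes over 61 s, if anything falls off the work surface, if the arm or the gripper's body presses on something with over 40 N, if the wrist force passes 120 N, or if a joint passes its speed limit or range.

## Working session

There is one attempt and no reset: what is moved stays moved. The work goes in short steps, Python scripts to look and compute and a tool call to move; the robot and the scene stay as the last step left them, time stands still between calls to the robot, and variables do not carry over. Pictures are saved under pics/ and viewed, and the job is handed in when it is done.

Besides the shell and the picture viewer there is one more tool, called after ">>>" by a JSON object that holds its "method" and its "body". send_rows: Moves the arm, as the interface text tells. Its arguments: {"type":"object","properties":{"increments":{"type":"array","items":{"type":"array","items":{"type":"array","items":{"type":"number"}}}},"grip_force":{"type":"number"}},"required":["increments"]}

```bash
mkdir -p pics; ls; cat > h.py <<'E'
from workcell import *
import numpy as np, cv2
def snap(n,tag):
    c=capture(n); cv2.imwrite(f"pics/{tag}.png",c["image"]); np.savez(f"pics/{tag}.npz",**c); return c
def load(tag): return dict(np.load(f"pics/{tag}.npz"))
def proj(c,p):
    E=np.linalg.inv(c["extrinsics"]); q=E[:3,:3]@np.asarray(p,float)+E[:3,3]
    return np.array([c["fx"]*q[0]/q[2]+c["cx"],c["fy"]*q[1]/q[2]+c["cy"]])
def ray(c,u,v,z):
    E=np.asarray(c["extrinsics"]); d=E[:3,:3]@np.array([(u-c["cx"])/c["fx"],(v-c["cy"])/c["fy"],1]); o=E[:3,3]
    return o+d*(z-o[2])/d[2]
E
python3 - <<'E'
from h import *
s=get_state(); print(s)
for n in("side","top"):
    c=snap(n,n+"0"); print(n,c["fx"],c["cx"],c["cy"],np.round(c["extrinsics"],3).tolist())
E
```

```text
pics
{'time_s': 0.0, 'q': array([-1.28121792,  0.68997717, -0.1944971 ,  1.56638256,  0.15730145,
        0.90254162, -0.21508699]), 'joint_velocities': array([ 0.00042673, -0.00063337, -0.00157132,  0.00082426, -0.00119609,
        0.00115081,  0.00054618]), 'joint_torque': array([ 7.17705752e-04, -5.39620364e+01, -1.26694657e+00, -1.58549452e+01,
        8.97874532e-03,  9.36473196e-03,  4.79464916e-06]), 'position': array([0.15802264, 0.60403734, 0.25547759]), 'tcp_rot': array([-4.00530132e-01, -3.11586821e+00,  3.00863086e-03]), 'ft_force': array([-0.09692244, -0.59662948,  0.42079955]), 'torque': array([ 0.04709404, -0.01147897,  0.02252738]), 'gripper_width': 0.08518319550735767}
side 385.58415228981556 315.39030985007935 198.9679299736976 [[0.996, -0.062, 0.063, 0.498], [-0.086, -0.498, 0.863, -0.889], [-0.022, -0.865, -0.502, 0.573], [0.0, 0.0, 0.0, 1.0]]
top 462.0893472536113 311.851281006807 199.53836985135834 [[-0.002, -0.998, 0.06, 0.499], [-1.0, 0.002, 0.003, -0.03], [-0.003, -0.06, -0.998, 1.277], [0.0, 0.0, 0.0, 1.0]]
```

View pics/side0.png

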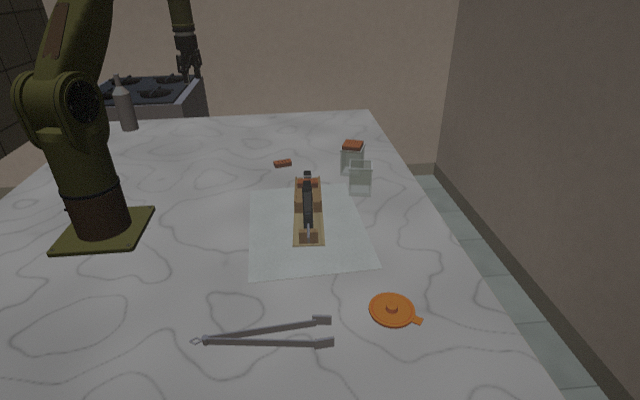

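View pics/top0.png

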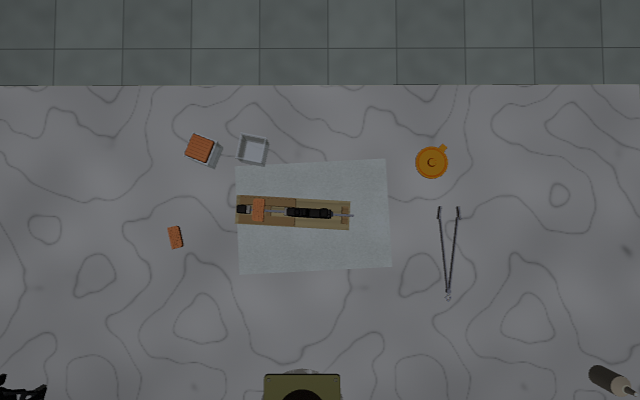

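```bash
python3 - <<'E'
import cv2
a=cv2.imread("pics/top0.png"); b=cv2.imread("pics/side0.png")
cv2.imwrite("pics/z1.png",cv2.resize(a[180:260,155:365],None,fx=3.8,fy=3.8,interpolation=cv2.INTER_CUBIC))
cv2.imwrite("pics/z2.png",cv2.resize(b[135:260,245:385],None,fx=4.5,fy=4.5,interpolation=cv2.INTER_CUBIC))
E
```

```text
(no output)
```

View pics/z1.png

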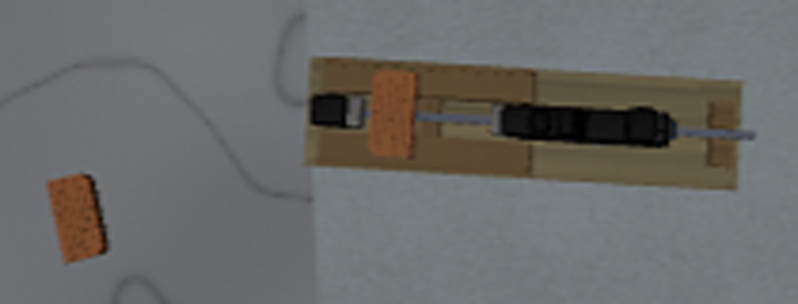

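View pics/z2.png

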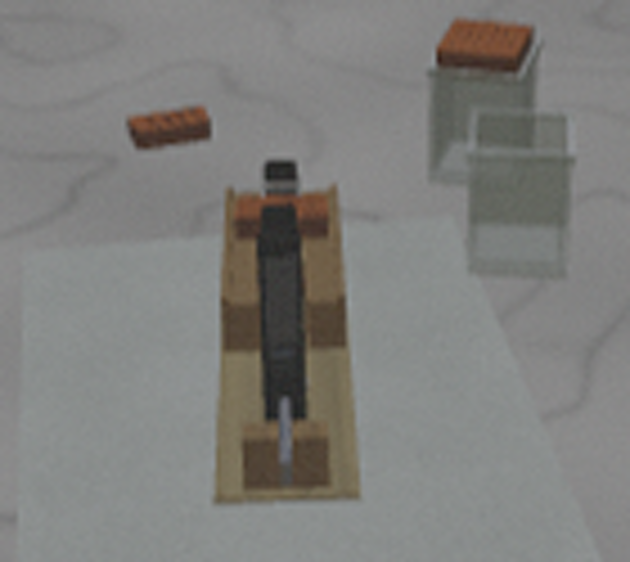

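```bash
python3 - <<'E'
from h import *
c=load("top0"); im=c["image"]; hsv=cv2.cvtColor(im,cv2.COLOR_BGR2HSV)
s=load("side0")
for nm,(u,v) in dict(half=(175,237),halfa=(258,210),rail=(275,202),plate=(330,205),black=(310,212),pad=(248,209)).items(): print(nm,hsv[v,u],im[v,u])
def rects(c,lo,hi,roi,z,amin=20):
    im=c["image"];x0,y0,x1,y1=roi
    k=4
    big=cv2.resize(im[y0:y1,x0:x1],None,fx=k,fy=k,interpolation=cv2.INTER_CUBIC)
    m=cv2.inRange(cv2.cvtColor(big,cv2.COLOR_BGR2HSV),np.array(lo),np.array(hi))
    for ct in cv2.findContours(m,0,2)[0]:
        if cv2.contourArea(ct)<amin*16: continue
        P=(ct[:,0,:]+.5)/k-.5+[x0,y0]
        W=np.array([ray(c,u,v,z)[:2] for u,v in P])
        r=cv2.minAreaRect((W*1000).astype(np.float32)); 
        M=cv2.moments(ct); cu,cv_=(M["m10"]/M["m00"]+.5)/k-.5+x0,(M["m01"]/M["m00"]+.5)/k-.5+y0
        print(np.round(r[0],1),np.round(r[1],1),round(r[2],1),"cent",np.round(ray(c,cu,cv_,z)*1000,1),"px",round(cu,1),round(cv_,1),cv2.contourArea(ct)/16)
print("b");rects(c,[0,130,80],[14,255,255],(160,220,190,255),.016)
print("a");rects(c,[0,130,80],[14,255,255],(245,190,280,230),.054)
print("cradle");rects(c,[5,50,40],[30,255,255],(225,185,365,240),.0)
print("cradle rail top");rects(c,[12,90,40],[30,255,255],(225,185,365,240),.04)
print("side b");rects(s,[0,130,60],[14,255,255],(265,150,300,175),.012)
print("side a");rects(s,[0,130,60],[14,255,255],(290,172,325,200),.05)
E
```

```text
half [ 11 162 112] [ 41  68 112]
halfa [ 12 155 115] [ 45  72 115]
rail [ 17 113  90] [50 73 90]
plate [22 81 94] [64 86 94]
black [ 0 26 20] [18 18 20]
pad [ 0  3 92] [91 91 92]
b
[474.6 347.4] [58.8 29.2] 13.5 cent [474.6 347.6  16. ] px 174.6 236.8 212.5625
a
[547.3 116.6] [32.7 60.9] 85.5 cent [547.3 116.5  54. ] px 257.9 209.4 252.21875
cradle
[542.4  27.9] [314.3  80.2] 86.6 cent [542.   30.3   0. ] px 291.3 212.0 2529.75
cradle rail top
[ 515.8 -103.4] [39.5 27.7] 88.0 cent [ 519.1 -112.4   40. ] px 344.0 220.0 56.5625
[ 552.6 -115.2] [20.9 31.9] 84.5 cent [ 547.8 -114.9   40. ] px 344.8 209.2 55.375
[544.8  87.1] [177.1  75.9] 86.6 cent [545.   96.1  40. ] px 266.1 210.4 1183.9375
side b
side a
[567.5 122.3] [21.2 26.9] 3.5 cent [567.8 123.1  50. ] px 313.7 180.0 21.28125
```

```bash
python3 - <<'E'
import cv2,numpy as np
a=cv2.imread("pics/top0.png"); b=cv2.imread("pics/side0.png")
f=lambda i:np.clip((i/255.)**.5*255*1.1,0,255).astype('uint8')
cv2.imwrite("pics/z3.png",f(cv2.resize(a[195:230,230:360],None,fx=6,fy=6,interpolation=cv2.INTER_CUBIC)))
cv2.imwrite("pics/z4.png",f(cv2.resize(b[165:250,280:340],None,fx=7,fy=7,interpolation=cv2.INTER_CUBIC)))
E
```

```text
(no output)
```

View pics/z3.png

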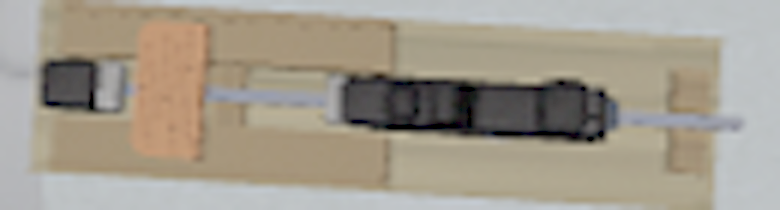

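View pics/z4.png

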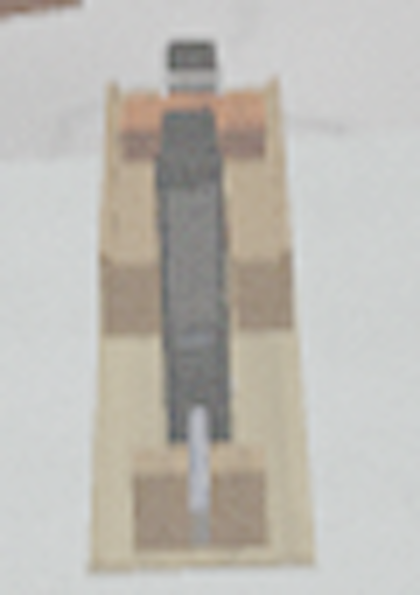

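```bash
python3 - <<'E'
from h import *
c=load("top0")
for n,u,v,z in [("fixface",124,88,.057),("a left",134,88,.054),("a right",206,92,.050),("padface",328,98,.057),("jaw back",388,102,.062),("rail end mid",392,102,.038),("trig front",438,105,.112),("trig back",470,106,.112),("grip front",545,108,.128),("grip back",605,110,.128),
 ("fenceTL",55,5,.042),("fenceTR",392,22,.042),("fenceBL",38,170,.042),("fenceBR",386,186,.042)]:
    print(n,np.round(ray(c,230+(u+.5)/6-.5,195+(v+.5)/6-.5,z)*1000,1))
E
```

```text
fixface [547.7 136.2  57. ]
a left [547.8 132.2  54. ]
a right [546.1 100.8  50. ]
padface [543.1  46.3  57. ]
jaw back [541.1  19.7  62. ]
rail end mid [541.9  18.9  38. ]
trig front [538.1  -3.4 112. ]
trig back [537.6 -16.8 112. ]
grip front [536.2 -48.1 128. ]
grip back [535.3 -73.  128. ]
fenceTL [585.4 169.4  42. ]
fenceTR [577.5  18.8  42. ]
fenceBL [511.8 176.4  42. ]
fenceBR [504.4  21.4  42. ]
```

```bash
cat >> h.py <<'E'
from scipy.spatial.transform import Rotation as R
def goal(yaw,tilt=None):
    a=np.deg2rad(yaw); y=np.array([np.cos(a),np.sin(a),0]); z=np.array([0,0,-1.]); x=np.cross(y,z)
    return R.from_matrix(np.column_stack([x,y,z]))
def rem(p,yaw):
    s=get_state(); r=R.from_rotvec(s["tcp_rot"]); g=goal(yaw)
    print("turn(tool)",np.round((r.inv()*g).as_rotvec(),4),"shift now cm",np.round(r.inv().apply(np.array(p)-s["position"])*100,2),
      "shift after turn",np.round(g.inv().apply(np.array(p)-s["position"])*100,2),"pos",np.round(s["position"],4),"w",s["gripper_width"],"F",np.round(s["ft_force"],1),"t",s["time_s"])
E
python3 -c "
from h import *
rem([.4746,.3475,.12],13.5)"
```

```text
turn(tool) [-1.5000e-03  1.0000e-03  1.0795e+00] shift now cm [-37.12 -16.8   13.59] shift after turn [-32.34  24.79  13.55] pos [0.158  0.6041 0.2555] w 0.08540717367596666 F [0.2 0.2 0.4] t 0.1
```

>>> {"method": "send_rows", "body": {"increments": [[[0, 0, 0.154, 0, 0, 0, 8.5], [0, 0, 0.154, 0, 0, 0, 8.5], [0, 0, 0.154, 0, 0, 0, 8.5], [0, 0, 0.154, 0, 0, 0, 8.5], [0, 0, 0.154, 0, 0, 0, 8.5], [0, 0, 0.154, 0, 0, 0, 8.5], [0, 0, 0.154, 0, 0, 0, 8.5], [0, 0, 0, 0, 0, 0, 8.5]]], "grip_force": 20}}

```text
time_s: 1.1
position: [0.1579, 0.6044, 0.2558]
tcp_rot: [1.94, 2.47, -0.001]
ft_force: [-0.4, 0.8, -0.5]
gripper_width: 0.0851
```

>>> {"method": "send_rows", "body": {"increments": [[[0, 0, 0, -4.62, 3.54, 1.2, 8.5], [0, 0, 0, -4.62, 3.54, 1.2, 8.5], [0, 0, 0, -4.62, 3.54, 1.2, 8.5], [0, 0, 0, -4.62, 3.54, 1.2, 8.5], [0, 0, 0, -4.62, 3.54, 1.2, 8.5], [0, 0, 0, -4.62, 3.54, 1.2, 8.5], [0, 0, 0, -4.62, 3.55, 1.2, 8.5], [0, 0, 0, 0, 0, 0, 8.5]]]}}

```text
time_s: 2.1
position: [0.4798, 0.3421, 0.1714]
tcp_rot: [1.95, 2.458, -0.003]
ft_force: [0.1, -0.0, 0.6]
gripper_width: 0.0852
```

```bash
python3 -c "
from h import *
rem([.4746,.3475,.06],13.5); print(get_state()['q'])
c=snap('top','top1'); d=snap('side','side1')
f=lambda i:np.clip((i/255.)**.5*280,0,255).astype('uint8')
a=f(cv2.resize(c['image'][195:280,130:220],None,fx=5,fy=5,interpolation=2));b=f(cv2.resize(d['image'][110:195,240:330],None,fx=5,fy=5,interpolation=2))
cv2.imwrite('pics/z5.png',cv2.hconcat([a,b])[:, :900][:, :])
cv2.imwrite('pics/z5.png',cv2.resize(cv2.hconcat([a,b]),(800,378)))
"
```

```text
turn(tool) [ 0.0009  0.0047 -0.0062] shift now cm [ 0.69 -0.4  11.13] shift after turn [ 0.64 -0.38 11.14] pos [0.4798 0.3421 0.1714] w 0.08515966305503006 F [ 0.1 -0.   0.6] t 2.1
[-0.71903306  0.75252559  0.03298657  1.76119524 -0.03048161  0.62965304
 -0.44088907]
```

View pics/z5.png

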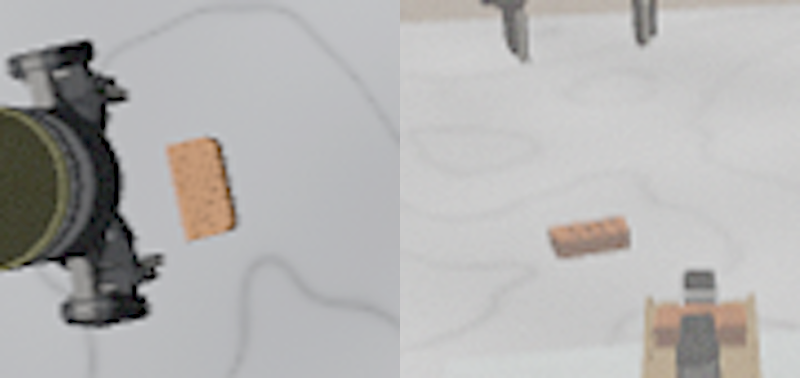

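>>> {"method": "send_rows", "body": {"increments": [[[0, 0.005, -0.006, 0.64, -0.38, 2, 8.5], [0, 0, 0, 0, 0, 4.5, 8.5], [0, 0, 0, 0, 0, 4.5, 8.5], [0, 0, 0, 0, 0, 0, 8.5], [0, 0, 0, 0, 0, 0, 8.5]]]}}

```text
time_s: 2.82
position: [0.4697, 0.3559, 0.0637]
tcp_rot: [-1.93, -2.473, -0.008]
ft_force: [0.1, 0.7, -0.4]
gripper_width: 0.085
```

```bash
cat >> h.py <<'E'
f=lambda i:np.clip((i/255.)**.5*280,0,255).astype('uint8')
def crops(tag,rt,rs,out):
    c=snap('top',tag+'t'); d=snap('side',tag+'s')
    def cr(i,r):
        x0,y0,x1,y1=r; k=min(400/(x1-x0),560/(y1-y0)); i=f(cv2.resize(i[y0:y1,x0:x1],None,fx=k,fy=k,interpolation=2)); print("scale",k)
        return cv2.copyMakeBorder(i,0,560-i.shape[0],0,400-i.shape[1],cv2.BORDER_CONSTANT)[:560,:400]
    cv2.imwrite(out,cv2.hconcat([cr(c['image'],rt),cr(d['image'],rs)]))
E
python3 -c "
from h import *
rem([.4746,.3475,.06],13.5)
crops('p2',(140,200,210,270),(250,120,320,190),'pics/z6.png')"
```

```text
turn(tool) [ 0.0015 -0.0065  0.0096] shift now cm [-0.93  0.27  0.37] shift after turn [-0.93  0.28  0.37] pos [0.4697 0.3559 0.0637] w 0.0849570380494625 F [ 0.1  0.7 -0.4] t 2.825
scale 5.714285714285714
scale 5.714285714285714
```

View pics/z6.png

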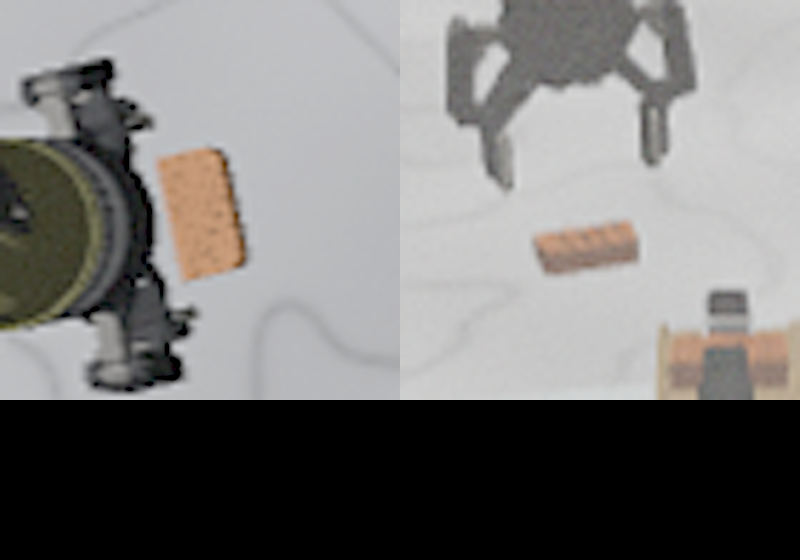

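```bash
python3 -c "
from h import *
s=get_state(); r=R.from_rotvec(s['tcp_rot']); d=load('p2s'); c=load('p2t')
for z in (.012,.025):
  for y in (-.0425,.0425):
    p=s['position']+r.apply([0,y,z]); print(z,y,np.round(p,4),'side',np.round(proj(d,p),1),'top',np.round(proj(c,p),1))
"
```

```text
0.012 -0.0425 [0.4294 0.3455 0.0523] side [268.1 152.2] top [171.  254.3]
0.012 0.0425 [0.5118 0.3661 0.0526] side [292.  148.5] top [163.7 223. ]
0.025 -0.0425 [0.4294 0.3456 0.0393] side [268.4 155.7] top [172.4 254. ]
0.025 0.0425 [0.5119 0.3662 0.0396] side [292.2 152. ] top [165.2 223. ]
```

>>> {"method": "send_rows", "body": {"increments": [[[0, -0.006, 0.01, -0.93, 0.28, 0, 8.5], [0, 0, 0, 0, 0, 1.0, 8.5], [0, 0, 0, 0, 0, 0, 8.5], [0, 0, 0, 0, 0, 0, 8.5]]]}}

```text
time_s: 3.42
position: [0.4744, 0.346, 0.052]
tcp_rot: [1.948, 2.464, -0.001]
ft_force: [0.6, 0.2, -0.3]
gripper_width: 0.0848
```

```bash
python3 -c "
from h import *
rem([.4746,.3475,.024],13.5)
crops('p3',(140,200,210,270),(250,120,320,190),'pics/z7.png')"
```

```text
turn(tool) [-0.0005  0.0009 -0.0025] shift now cm [0.14 0.05 2.8 ] shift after turn [0.14 0.05 2.8 ] pos [0.4744 0.346  0.052 ] w 0.0847887477373176 F [ 0.6  0.2 -0.3] t 3.425
scale 5.714285714285714
scale 5.714285714285714
```

View pics/z7.png

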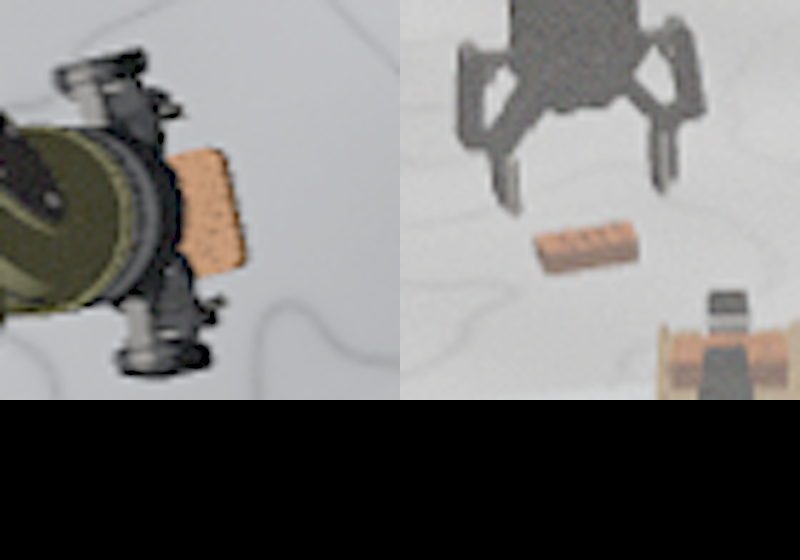

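>>> {"method": "send_rows", "body": {"increments": [[[0, 0, -0.002, 0.14, 0.05, 1.4, 8.5], [0, 0, 0, 0, 0, 1.4, 8.5], [0, 0, 0, 0, 0, 0, 8.5], [0, 0, 0, 0, 0, 0, 8.5]]]}}

```text
time_s: 4.03
position: [0.4748, 0.3473, 0.024]
tcp_rot: [1.945, 2.466, -0.002]
ft_force: [0.5, -0.4, 0.2]
gripper_width: 0.085
```

```bash
python3 -c "
from h import *
rem([.4746,.3475,.024],13.5)
crops('p4',(140,200,210,270),(250,120,320,190),'pics/z8.png')"
```

```text
turn(tool) [-0.0004  0.0012 -0.0006] shift now cm [ 0.02 -0.01 -0.  ] shift after turn [ 0.02 -0.01 -0.  ] pos [0.4748 0.3473 0.024 ] w 0.08499016830347225 F [ 0.5 -0.4  0.2] t 4.025
scale 5.714285714285714
scale 5.714285714285714
```

View pics/z8.png

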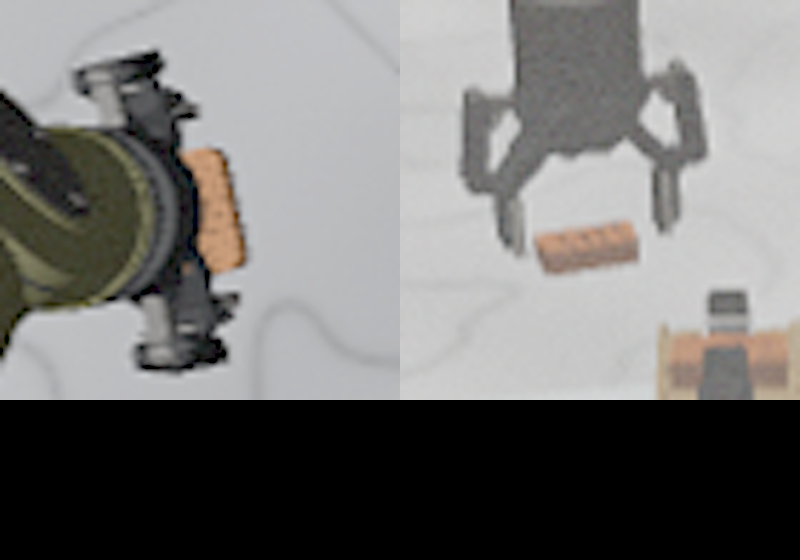

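>>> {"method": "send_rows", "body": {"increments": [[[0, 0, 0, 0, 0, 0, 7.0], [0, 0, 0, 0, 0, 0, 6.4], [0, 0, 0, 0, 0, 0, 5.5], [0, 0, 0, 0, 0, 0, 5.0], [0, 0, 0, 0, 0, 0, 5.0], [0, 0, 0, 0, 0, 0, 5.0]]], "grip_force": 25}}

```text
time_s: 4.88
position: [0.4748, 0.3474, 0.0246]
tcp_rot: [1.945, 2.466, -0.001]
ft_force: [-0.5, -0.2, 5.3]
gripper_width: 0.0594
```

```bash
python3 -c "
from h import *
rem([.4746,.3475,.024],13.5)
crops('p5',(140,200,210,270),(250,120,320,190),'pics/z9.png')"
```

```text
turn(tool) [ 0.0001  0.0008 -0.0006] shift now cm [ 0.01 -0.02  0.06] shift after turn [ 0.01 -0.02  0.06] pos [0.4748 0.3474 0.0246] w 0.0594001882998877 F [-0.5 -0.2  5.3] t 4.875
scale 5.714285714285714
scale 5.714285714285714
```

View pics/z9.png

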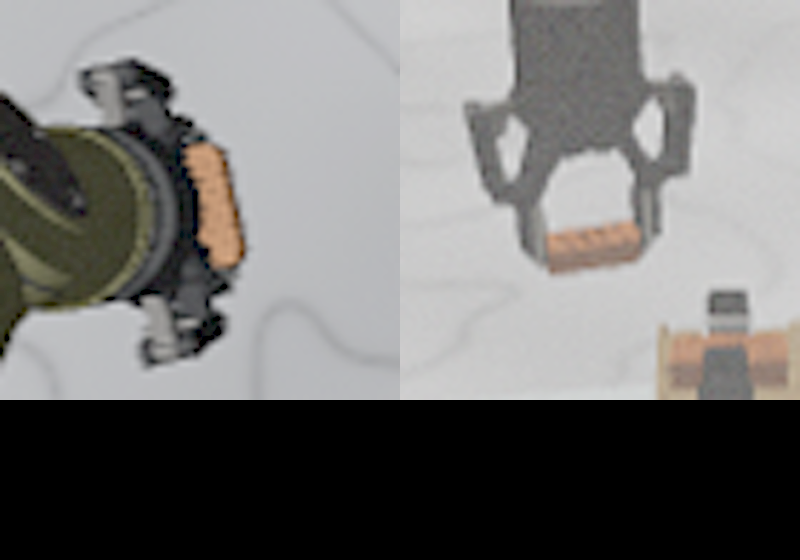

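>>> {"method": "send_rows", "body": {"increments": [[[0, 0, 0, 0, 0, -2, 5.0], [0, 0, 0, 0, 0, -4, 5.0], [0, 0, 0, 0, 0, -5, 5.0], [0, 0, 0, 0, 0, 0, 5.0], [0, 0, 0, 0, 0, 0, 5.0]]]}}

```text
time_s: 5.6
position: [0.4746, 0.3474, 0.1346]
tcp_rot: [1.945, 2.466, -0.001]
ft_force: [-0.2, 0.2, -0.9]
gripper_width: 0.0593
```

```bash
python3 -c "
from h import *
rem([.5443,.078,.13],-3.2)
crops('p6',(130,190,200,260),(260,110,310,160),'pics/z10.png')"
```

```text
turn(tool) [0.0003 0.0008 0.2909] shift now cm [-27.82   0.5    0.49] shift after turn [-26.51   8.46   0.46] pos [0.4746 0.3474 0.1346] w 0.059277415171394766 F [-0.2  0.2 -0.9] t 5.6
scale 5.714285714285714
scale 8.0
```

View pics/z10.png

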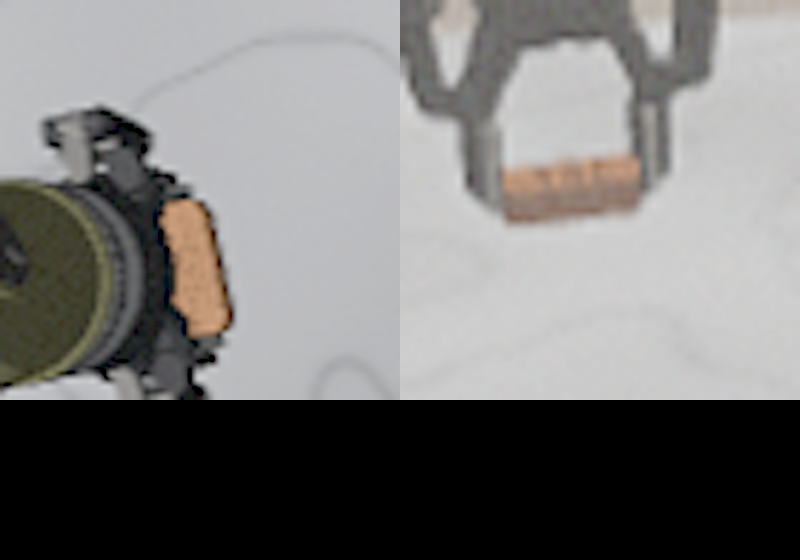

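>>> {"method": "send_rows", "body": {"increments": [[[0, 0, 0, 0, 0, 5, 5.0], [0, 0, 0, 0, 0, 4, 5.0], [0, 0, 0, 0, 0, 1.6, 5.0], [0, 0, 0, 0, 0, 0.4, 5.0], [0, 0, 0, 0, 0, 0, 5.0], [0, 0, 0, 0, 0, 0, 6.8], [0, 0, 0, 0, 0, 0, 6.8], [0, 0, 0, 0, 0, -0.3, 6.8]]]}}

```text
time_s: 6.7
position: [0.4748, 0.3474, 0.0273]
tcp_rot: [1.945, 2.466, -0.001]
ft_force: [-0.1, -0.1, 0.2]
gripper_width: 0.0678
```

>>> {"method": "send_rows", "body": {"increments": [[[0, 0, 0, 0, 0, 0, 6.8], [0, 0, 0, 0, 0, 0, 6.8], [0, 0, 0, 0, 0, 0, 6.0], [0, 0, 0, 0, 0, 0, 5.0], [0, 0, 0, 0, 0, 0, 5.0], [0, 0, 0, 0, 0, 0, 5.0]]]}}

```text
time_s: 7.45
position: [0.4749, 0.3474, 0.0275]
tcp_rot: [1.945, 2.466, -0.001]
ft_force: [0.8, -0.5, 4.8]
gripper_width: 0.0594
```

>>> {"method": "send_rows", "body": {"increments": [[[0, 0, 0, 0, 0, -2, 5.0], [0, 0, 0, 0, 0, -4, 5.0], [0, 0, 0, 0, 0, -5, 5.0], [0, 0, 0, 0, 0, 0, 5.0], [0, 0, 0, 0, 0, 0, 5.0]]]}}

```text
time_s: 8.07
position: [0.4745, 0.3474, 0.1376]
tcp_rot: [1.945, 2.466, -0.001]
ft_force: [-0.7, 0.3, -1.4]
gripper_width: 0.0594
```

```bash
python3 -c "
from h import *
rem([.5443,.078,.13],-3.2)
crops('p7',(130,190,200,260),(260,110,310,160),'pics/z11.png')"
```

```text
turn(tool) [1.00e-04 8.00e-04 2.91e-01] shift now cm [-27.82   0.51   0.79] shift after turn [-26.51   8.47   0.76] pos [0.4745 0.3474 0.1376] w 0.05935288986099974 F [-0.7  0.3 -1.4] t 8.075
scale 5.714285714285714
scale 8.0
```

View pics/z11.png

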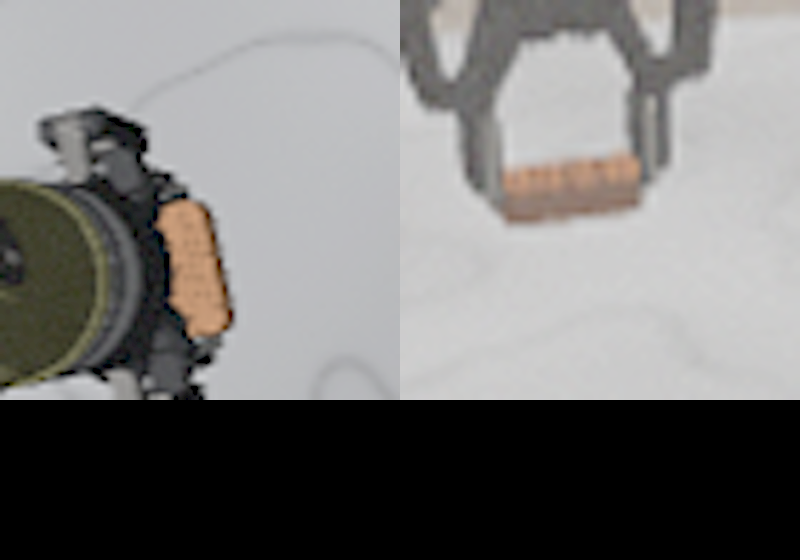

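>>> {"method": "send_rows", "body": {"increments": [[[0, 0, 0.146, 0, 0, 0, 5.0], [0, 0, 0.145, 0, 0, 0, 5.0], [0, 0, 0, -5.3, 1.69, 0, 5.0], [0, 0, 0, -5.3, 1.69, 0, 5.0], [0, 0, 0, -5.3, 1.69, 0, 5.0], [0, 0, 0, -5.3, 1.69, 0, 5.0], [0, 0, 0, -5.3, 1.69, 0, 5.0], [0, 0, 0, 0, 0, 0, 5.0]]]}}

```text
time_s: 9.18
position: [0.5447, 0.0708, 0.1365]
tcp_rot: [2.292, 2.144, -0.008]
ft_force: [0.6, 0.1, -1.1]
gripper_width: 0.0587
```

>>> {"method": "send_rows", "body": {"increments": [[[0, 0, 0, 0, 0, 0, 5.0], [0, 0, 0, 0, 0, 2, 5.0], [0, 0, 0, 0, 0, 0, 5.0], [0, 0, 0, 0, 0, 0, 5.0]]]}}

```text
time_s: 9.68
position: [0.5441, 0.0794, 0.1176]
tcp_rot: [2.28, 2.161, -0.001]
ft_force: [0.8, 0.1, -0.3]
gripper_width: 0.0592
```

```bash
python3 -c "
from h import *
rem([.5443,.078,.066],-3.2); print(get_state()['q'])
crops('p8',(225,170,315,240),(280,150,340,220),'pics/z12.png')"
```

```text
turn(tool) [-0.0002  0.0005  0.0019] shift now cm [-0.14  0.03  5.16] shift after turn [-0.14  0.03  5.16] pos [0.5441 0.0794 0.1176] w 0.05919518990898202 F [ 0.8  0.1 -0.3] t 9.675
[-0.24066082  0.80066603  0.01957422  1.91175708 -0.0326428   0.42978806
 -0.25132289]
scale 4.444444444444445
scale 6.666666666666667
```

View pics/z12.png

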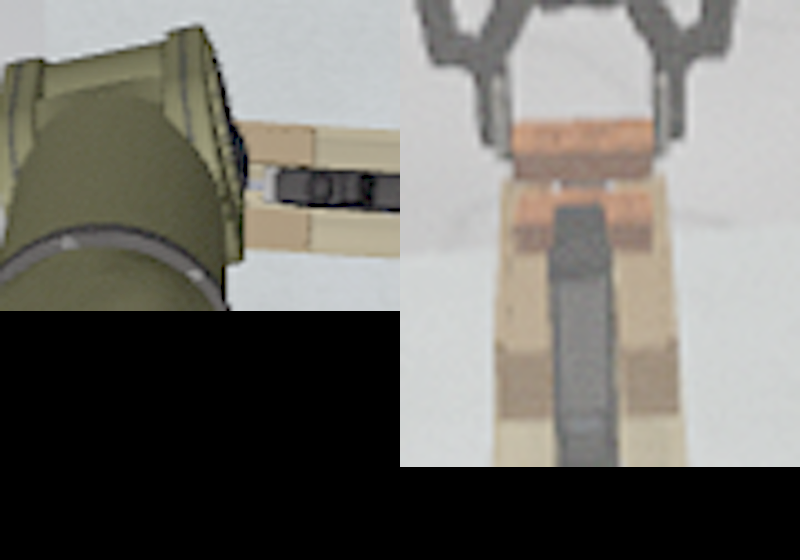

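```bash
python3 -c "
from h import *
d=load('p8s')
print(proj(d,[.5433,.0644,.0903]),proj(d,[.5463,.1015,.038]),proj(d,[.5463,.1015,.054]))
print('fence tops end y=19: ',[ (x,np.round(proj(d,[x,.019,.042]),1)) for x in (.5031,.5081,.5741,.5791)])
for u,v,z in ((494,345,.038),(681,345,.038),(497,362,.03),(679,362,.03)):
  print(ray(d,280+(u-400+.5)/6.667-.5,150+(v+.5)/6.667-.5,z))
"
```

```text
[306.21020743 177.24512442] [307.02128008 187.46705338] [306.8383308  182.61243027]
fence tops end y=19:  [(0.5031, array([293.2, 201.4])), (0.5081, array([295. , 201.3])), (0.5741, array([319.1, 199.8])), (0.5791, array([320.9, 199.7]))]
[0.50452382 0.02631901 0.038     ]
[0.58095986 0.01682623 0.038     ]
[0.50534632 0.02595649 0.03      ]
[0.58000903 0.01672683 0.03      ]
```

```bash
python3 - <<'E'
from h import *
d=load('p8s'); im=d['image']
k=8
def seg(r,name,y,lo,hi,mode):
    pass
# orange row profiles
x0,y0,x1,y1=285,160,330,200
big=cv2.resize(im[y0:y1,x0:x1],None,fx=k,fy=k,interpolation=cv2.INTER_CUBIC)
hsv=cv2.cvtColor(big,cv2.COLOR_BGR2HSV).astype(int)
m=((hsv[...,0]<14)&(hsv[...,1]>100)&(hsv[...,2]>50))
for r in range(60,240,8):
    xs=np.where(m[r])[0]
    if len(xs)>20: print("row",round(y0+r/k,1),"L",round(x0+(xs[0]+.5)/k-.5,2),"R",round(x0+(xs[-1]+.5)/k-.5,2),"mid",round(x0+(xs[0]+xs[-1]+1)/2/k-.5,2))
def rayy(u,v,yp):
    E=d['extrinsics']; q=E[:3,:3]@np.array([(u-d['cx'])/d['fx'],(v-d['cy'])/d['fy'],1]); o=E[:3,3]; return o+q*(yp-o[1])/q[1]
# rail outer edges rows 203-212 by saturation vs white paper
big=cv2.resize(im[160:250,280:340],None,fx=k,fy=k,interpolation=cv2.INTER_CUBIC)
h2=cv2.cvtColor(big,cv2.COLOR_BGR2HSV).astype(int); m2=(h2[...,1]>60)&(h2[...,0]>8)&(h2[...,0]<35)
for r in range(200,560,24):
    xs=np.where(m2[r])[0]
    if len(xs)>20: print("cr row",160+r/k,round(280+(xs[0]+.5)/k-.5,2),round(280+(xs[-1]+.5)/k-.5,2),"mid",round(280+(xs[0]+xs[-1]+1)/2/k-.5,2))
E
```

```text
row 168.5 L 297.81 R 317.56 mid 307.69
row 169.5 L 296.19 R 317.44 mid 306.81
row 170.5 L 296.19 R 317.44 mid 306.81
row 171.5 L 296.19 R 317.44 mid 306.81
row 172.5 L 296.31 R 317.31 mid 306.81
row 173.5 L 298.69 R 315.44 mid 307.06
row 174.5 L 297.19 R 314.44 mid 305.81
row 175.5 L 297.31 R 316.56 mid 306.94
row 176.5 L 297.06 R 316.06 mid 306.56
row 178.5 L 299.94 R 315.94 mid 307.94
row 179.5 L 297.44 R 317.44 mid 307.44
row 180.5 L 297.06 R 317.31 mid 307.19
row 181.5 L 296.56 R 317.44 mid 307.0
row 182.5 L 296.94 R 317.44 mid 307.19
row 183.5 L 296.69 R 317.31 mid 307.0
row 185.5 L 297.94 R 317.19 mid 307.56
row 187.5 L 298.81 R 316.06 mid 307.44
cr row 185.0 294.56 319.69 mid 307.12
cr row 188.0 294.56 320.06 mid 307.31
cr row 191.0 294.44 320.19 mid 307.31
cr row 194.0 294.31 320.44 mid 307.38
cr row 197.0 293.94 320.44 mid 307.19
cr row 200.0 293.94 320.81 mid 307.38
cr row 203.0 293.94 320.94 mid 307.44
cr row 206.0 293.94 321.06 mid 307.5
cr row 209.0 293.94 321.06 mid 307.5
cr row 212.0 293.94 321.56 mid 307.75
cr row 215.0 293.81 321.94 mid 307.88
cr row 218.0 293.81 321.94 mid 307.88
cr row 221.0 293.81 322.06 mid 307.94
cr row 224.0 293.69 322.31 mid 308.0
cr row 227.0 293.56 322.81 mid 308.19
```

```bash
python3 - <<'E'
from h import *
d=load('p8s')
for u,v in ((307.12,185),(307.31,188),(307.31,191),(307.38,194),(307.19,197),(307.4,200)): 
    p=ray(d,u,v,.042); print("cradle",np.round(p,4), "x at y=.078", round(p[0]+(.078-p[1])*.055,4))
p=ray(d,306.81,171,.1063); print("held",np.round(p,4))
p=ray(d,307.05,182,.053); print("a",np.round(p,4))
E
```

```text
cradle [0.5472 0.1092 0.042 ] x at y=.078 0.5455
cradle [0.5465 0.0908 0.042 ] x at y=.078 0.5458
cradle [0.5453 0.0729 0.042 ] x at y=.078 0.5456
cradle [0.5444 0.0554 0.042 ] x at y=.078 0.5456
cradle [0.5427 0.0385 0.042 ] x at y=.078 0.5449
cradle [0.5421 0.022  0.042 ] x at y=.078 0.5452
held [0.5459 0.0706 0.1063]
a [0.5473 0.1072 0.053 ]
```

>>> {"method": "send_rows", "body": {"increments": [[[0, 0, 0.002, -0.14, 0, 1, 5.0], [0, 0, 0, 0, 0, 1.5, 5.0], [0, 0, 0, 0, 0, 1.5, 5.0], [0, 0, 0, 0, 0, 0.8, 5.0], [0, 0, 0, 0, 0, 0, 5.0], [0, 0, 0, 0, 0, 0, 5.0]]]}}

```text
time_s: 10.52
position: [0.5445, 0.0767, 0.0697]
tcp_rot: [2.284, 2.155, -0.0]
ft_force: [0.3, -0.3, -0.6]
gripper_width: 0.0591
```

```bash
python3 -c "
from h import *
rem([.5440,.078,.066],-3.2)
crops('p9',(225,170,315,240),(280,150,340,220),'pics/z13.png')"
```

```text
turn(tool) [ 0.0007  0.0008 -0.0022] shift now cm [ 0.12 -0.06  0.37] shift after turn [ 0.12 -0.06  0.37] pos [0.5445 0.0767 0.0697] w 0.05905101597757432 F [ 0.3 -0.3 -0.6] t 10.525
scale 4.444444444444445
scale 6.666666666666667
```

View pics/z13.png

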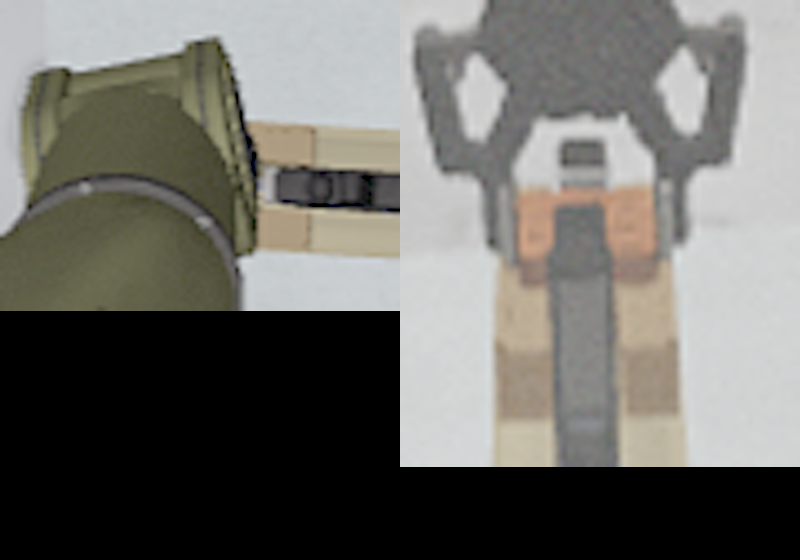

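>>> {"method": "send_rows", "body": {"increments": [[[0, 0, 0, 0.1, -0.08, 0, 5.0], [0, 0, 0, 0, 0, 0.2, 5.0], [0, 0, 0, 0, 0, 0.15, 5.0], [0, 0, 0, 0, 0, 0.1, 5.0], [0, 0, 0, 0, 0, 0, 5.0]]]}}

```text
time_s: 11.25
position: [0.5435, 0.0778, 0.0655]
tcp_rot: [2.284, 2.156, -0.001]
ft_force: [-0.2, 0.9, 5.1]
gripper_width: 0.0588
```

>>> {"method": "send_rows", "body": {"increments": [[[0, 0, 0, 0, 0, 0, 6.6], [0, 0, 0, 0, 0, 0, 7.4], [0, 0, 0, 0, 0, 0, 8.0], [0, 0, 0, 0, 0, 0, 8.0], [0, 0, 0, 0, 0, -2, 8.5], [0, 0, 0, 0, 0, -4, 8.5], [0, 0, 0, 0, 0, -5, 8.5], [0, 0, 0, 0, 0, -5, 8.5]]]}}

```text
time_s: 12.25
position: [0.5432, 0.0778, 0.2264]
tcp_rot: [2.285, 2.156, -0.001]
ft_force: [0.3, -0.1, -0.1]
gripper_width: 0.0851
```

```bash
python3 -c "
from h import *
rem([.5378,-.035,.26],86.8)
crops('p10',(225,170,315,240),(280,150,340,220),'pics/z14.png')"
```

```text
turn(tool) [-1.000e-03  7.000e-04 -1.573e+00] shift now cm [-11.3    0.11  -3.35] shift after turn [ -0.09 -11.3   -3.36] pos [0.5432 0.0778 0.2264] w 0.08506944699300854 F [ 0.3 -0.1 -0.1] t 12.25
scale 4.444444444444445
scale 6.666666666666667
```

View pics/z14.png

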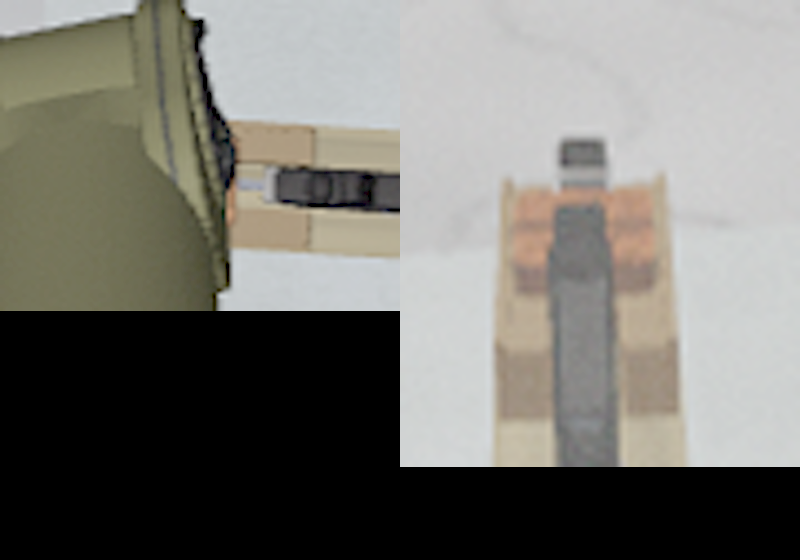

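>>> {"method": "send_rows", "body": {"increments": [[[0, 0, -0.175, 0, 0, 0, 8.5], [0, 0, -0.175, 0, 0, 0, 8.5], [0, 0, -0.175, 0, 0, 0, 8.5], [0, 0, -0.175, 0, 0, 0, 8.5], [0, 0, -0.175, 0, 0, 0, 8.5], [0, 0, -0.175, 0, 0, 0, 8.5], [0, 0, -0.175, 0, 0, 0, 8.5], [0, 0, -0.175, 0, 0, 0, 8.5]]]}}

```text
time_s: 13.35
position: [0.543, 0.0778, 0.2242]
tcp_rot: [-0.349, -3.121, 0.002]
ft_force: [-0.4, 0.9, -0.7]
gripper_width: 0.085
```

>>> {"method": "send_rows", "body": {"increments": [[[0, 0, -0.173, 0, 0, 0, 8.5], [0, 0, 0, 0, -3.5, 0, 8.5], [0, 0, 0, 0, -4, 0, 8.5], [0, 0, 0, 0, -3.8, 0, 8.5], [0, 0, 0, 0, 0, 0, 8.5], [0, 0, 0, 0, 0, 0, 8.5], [0, 0, 0, 0, 0, 0, 8.5]]]}}

```text
time_s: 14.22
position: [0.5372, -0.0332, 0.225]
tcp_rot: [0.084, 3.14, 0.0]
ft_force: [0.2, 0.4, 0.0]
gripper_width: 0.0852
```

```bash
python3 -c "
from h import *
rem([.5378,-.038,.16],86.8);print(get_state()['q'])
crops('p11',(225,170,365,240),(270,130,350,240),'pics/z15.png')"
```

```text
turn(tool) [0.0003 0.0001 0.0025] shift now cm [-0.08 -0.48  6.5 ] shift after turn [-0.08 -0.47  6.5 ] pos [ 0.5372 -0.0332  0.225 ] w 0.08519718239708436 F [0.2 0.4 0. ] t 14.225
[ 0.25028456  0.64579726 -0.45026348  1.85402296  0.40211503  0.7323932
  1.09304251]
scale 2.857142857142857
scale 5.0
```

View pics/z15.png

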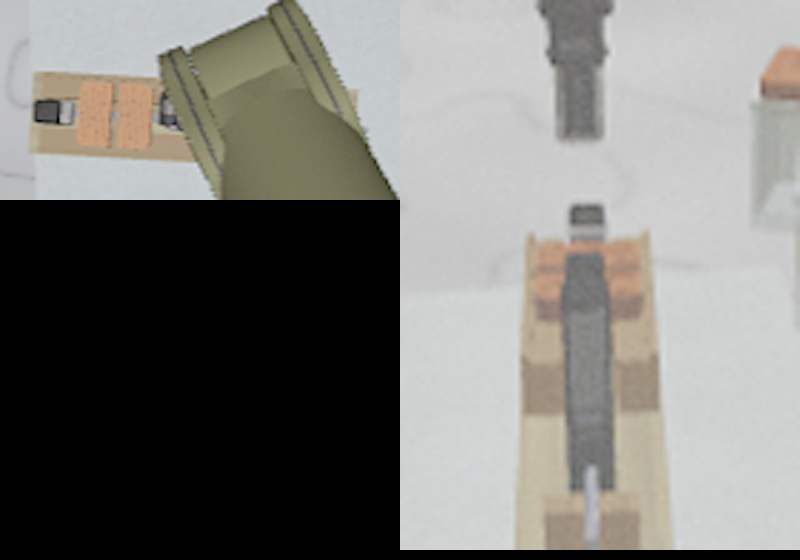

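```bash
python3 -c "
from h import *
d=load('side0')
for u,v in ((307,191.4),(307,180.7)): print(ray(d,u,v,.128))
d=load('p11s')
# lateral handle
hsv=cv2.cvtColor(d['image'],cv2.COLOR_BGR2HSV)
for r in (185,188,192,200,210): 
  xs=np.where(d['image'][r,290:330].max(1)<50)[0]+290; print(r,xs.min(),xs.max(),ray(d,(xs.min()+xs.max())/2,r,.12)[:2])
s=get_state();print(s['position'])
"
```

```text
[ 0.53675737 -0.08472657  0.128     ]
[ 0.54046328 -0.02940229  0.128     ]
185 303 309 [ 0.53718184 -0.03696291]
188 302 310 [ 0.53616427 -0.05268286]
192 303 311 [ 0.53725871 -0.07326915]
200 303 311 [ 0.53468784 -0.11164881]
210 303 303 [ 0.52282575 -0.15485222]
[ 0.53729773 -0.03354445  0.22508659]
```

>>> {"method": "send_rows", "body": {"increments": [[[0, 0, 0.002, 0, -0.45, 1, 8.5], [0, 0, 0, 0, 0, 3, 8.5], [0, 0, 0, 0, 0, 3.5, 8.5], [0, 0, 0, 0, 0, 0.3, 8.5], [0, 0, 0, 0, 0, 0, 8.5], [0, 0, 0, 0, 0, 0, 8.5]]]}}

```text
time_s: 15.08
position: [0.5379, -0.0394, 0.1483]
tcp_rot: [0.091, 3.138, -0.001]
ft_force: [-0.6, -0.9, -0.0]
gripper_width: 0.085
```

```bash
python3 -c "
from h import *
rem([.5375,-.038,.102],86.8)
crops('p12',(225,170,365,240),(280,140,335,220),'pics/z16.png')
s=get_state(); r=R.from_rotvec(s['tcp_rot']); d=load('p12s')
for y in (-.0425,.0425): print(y,s['position']+r.apply([0,y,.012]),proj(d,s['position']+r.apply([0,y,.012])))
for y in (-.073,-.051,-.02,-.008): print(y,proj(d,[.537,y,.128 if y<-.03 else .118]))
"
```

```text
turn(tool) [-0.0007  0.0026 -0.002 ] shift now cm [0.06 0.14 4.63] shift after turn [0.04 0.14 4.63] pos [ 0.5379 -0.0394  0.1483] w 0.08500362851795494 F [-0.6 -0.9 -0. ] t 15.075
scale 2.857142857142857
scale 7.0
-0.0425 [ 0.53525103 -0.0818971   0.13619579] [306.17517528 187.85513189]
0.0425 [0.54017169 0.00296033 0.13613134] [305.94101528 172.14069381]
-0.073 [306.77544196 189.05344514]
-0.051 [306.1825542  184.79740853]
-0.02 [305.52502761 182.58396559]
-0.008 [305.22844565 180.42876435]
```

View pics/z16.png

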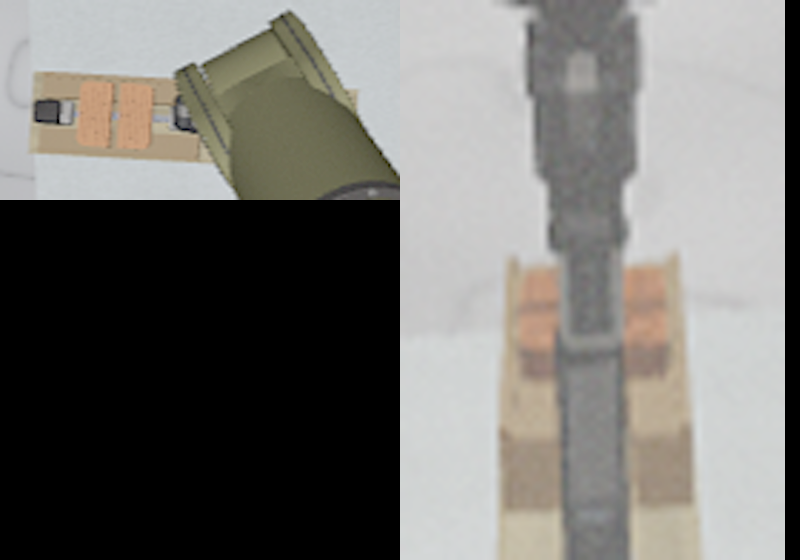

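>>> {"method": "send_rows", "body": {"increments": [[[0, 0, -0.002, 0.04, 0.1, 0.5, 8.5], [0, 0, 0, 0, 0, 0.7, 8.5], [0, 0, 0, 0, 0, 0.8, 8.5], [0, 0, 0, 0, 0, 0, 8.5]]]}}

```text
time_s: 15.68
position: [0.536, -0.0385, 0.1262]
tcp_rot: [-0.087, -3.139, 0.002]
ft_force: [1.2, -0.9, -0.2]
gripper_width: 0.0853
```

```bash
python3 -c "
from h import *
rem([.5375,-.038,.102],86.8)
crops('p13',(225,170,365,240),(280,140,335,220),'pics/z17.png')
"
```

```text
turn(tool) [-0.0012 -0.0016  0.0003] shift now cm [-0.15  0.06  2.42] shift after turn [-0.14  0.06  2.42] pos [ 0.536  -0.0385  0.1262] w 0.08525815161059448 F [ 1.2 -0.9 -0.2] t 15.675
scale 2.857142857142857
scale 7.0
```

View pics/z17.png

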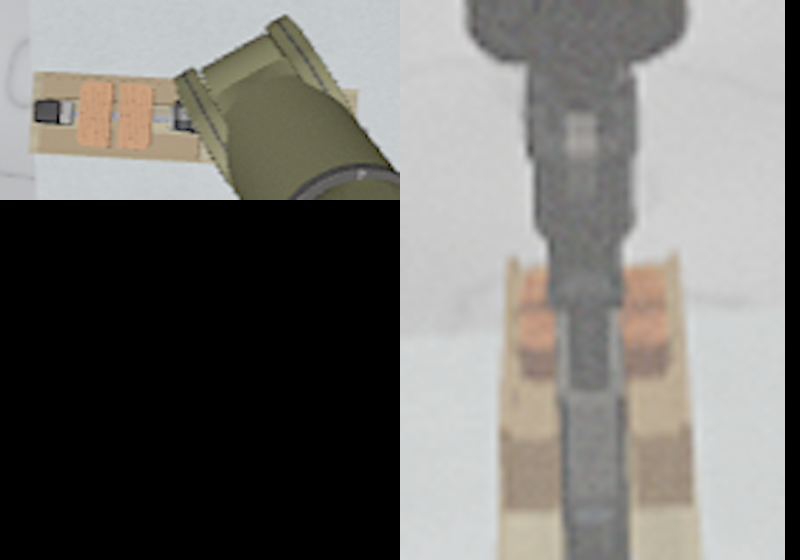

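>>> {"method": "send_rows", "body": {"increments": [[[0, 0, 0, -0.14, 0.05, 0.8, 8.5], [0, 0, 0, 0, 0, 0.8, 8.5], [0, 0, 0, 0, 0, 0.8, 8.5], [0, 0, 0, 0, 0, 0, 8.5]]]}}

```text
time_s: 16.27
position: [0.5375, -0.0381, 0.1023]
tcp_rot: [-0.087, -3.139, 0.002]
ft_force: [0.5, 0.4, 0.6]
gripper_width: 0.0845
```

```bash
python3 -c "
from h import *
rem([.5375,-.038,.102],86.8)
crops('p14',(225,170,365,240),(280,140,335,220),'pics/z18.png')
"
```

```text
turn(tool) [-0.0012 -0.0014  0.0003] shift now cm [-0.    0.01  0.03] shift after turn [-0.    0.01  0.03] pos [ 0.5375 -0.0381  0.1023] w 0.08451053772052647 F [0.5 0.4 0.6] t 16.275
scale 2.857142857142857
scale 7.0
```

View pics/z18.png

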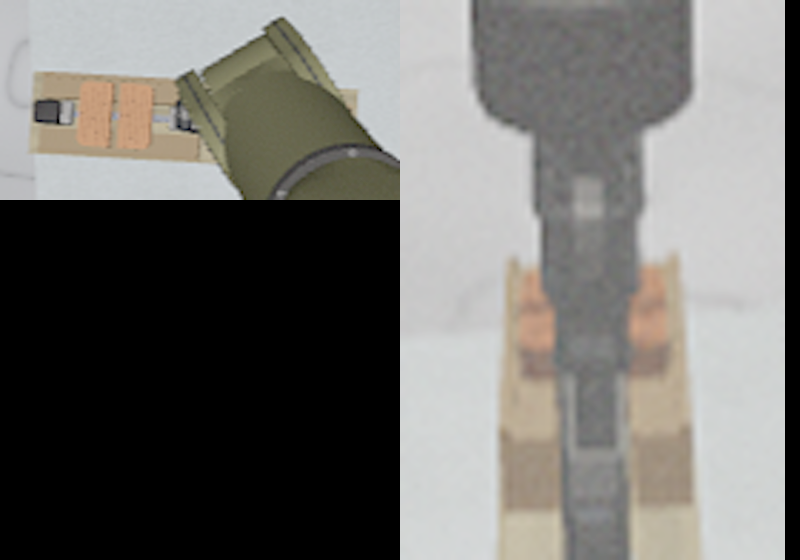

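>>> {"method": "send_rows", "body": {"increments": [[[0, 0, 0, 0, 0, 0, 7.6], [0, 0, 0, 0, 0, 0, 7.0], [0, 0, 0, 0, 0, 0, 6.6], [0, 0, 0, 0, 0, 0, 6.2]]], "grip_force": 20}}

```text
time_s: 16.88
position: [0.5385, -0.0385, 0.104]
tcp_rot: [0.089, 3.139, -0.002]
ft_force: [-0.9, -0.0, 7.2]
gripper_width: 0.0621
```

```bash
python3 -c "
from h import *
rem([.5375,-.038,.102],86.8)
crops('p15',(225,180,305,230),(280,140,335,220),'pics/z19.png')
"
```

```text
turn(tool) [-0.0015  0.0016 -0.0006] shift now cm [0.11 0.04 0.2 ] shift after turn [0.11 0.04 0.2 ] pos [ 0.5385 -0.0385  0.104 ] w 0.06211243008982426 F [-0.9 -0.   7.2] t 16.875
scale 5.0
scale 7.0
```

View pics/z19.png

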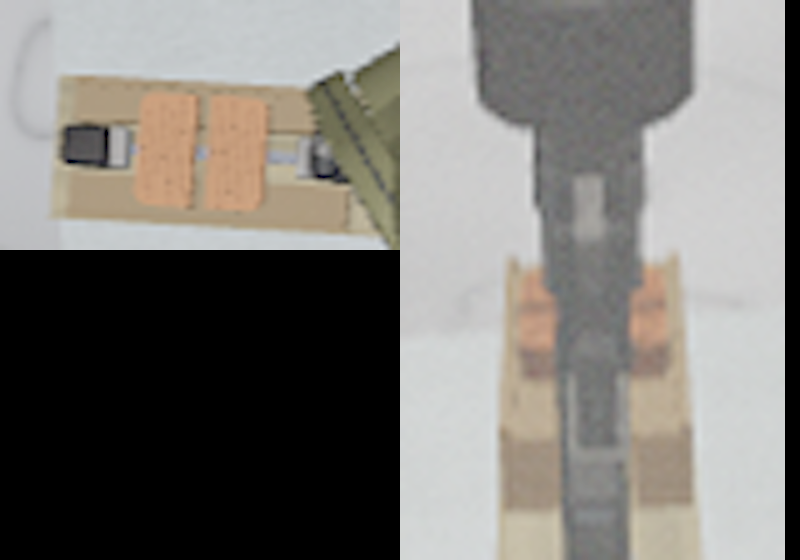

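>>> {"method": "send_rows", "body": {"increments": [[[0, 0, 0, 0, 0, -0.1, 5.6], [0, 0, 0, 0, 0, -0.1, 5.0], [0, 0, 0, 0, 0, -0.05, 4.4], [0, 0, 0, 0, 0, 0, 4.1], [0, 0, 0, 0, 0, 0, 4.0]]]}}

```text
time_s: 17.6
position: [0.5388, -0.0379, 0.1067]
tcp_rot: [0.088, 3.138, -0.001]
ft_force: [-0.7, -1.2, 11.3]
gripper_width: 0.0405
```

```bash
python3 -c "
from h import *
rem([.5375,-.038,.102],86.8)
crops('p16',(225,180,305,230),(280,140,335,220),'pics/z20.png')
"
```

```text
turn(tool) [-0.0005  0.0023 -0.0005] shift now cm [ 0.13 -0.02  0.47] shift after turn [ 0.13 -0.02  0.47] pos [ 0.5388 -0.0379  0.1067] w 0.04045166568584192 F [-0.7 -1.2 11.3] t 17.6
scale 5.0
scale 7.0
```

View pics/z20.png

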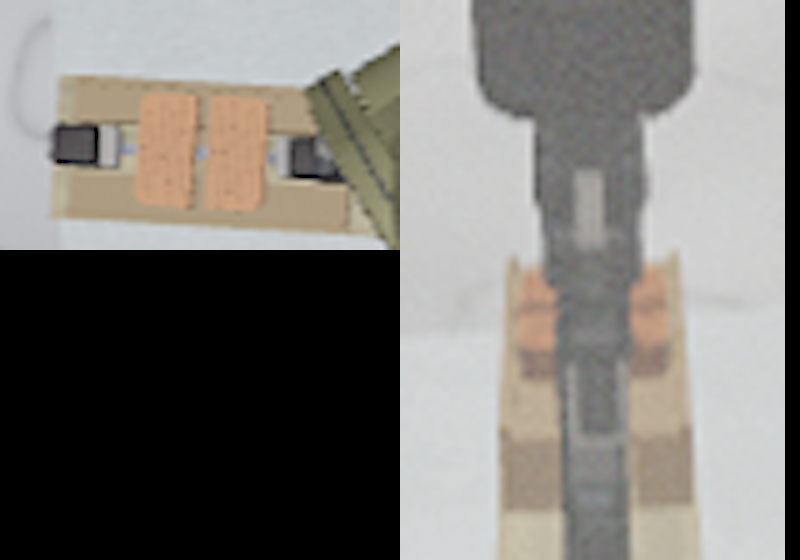

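>>> {"method": "send_rows", "body": {"increments": [[[0, 0, 0, 0, 0, 0.1, 5.4], [0, 0, 0, 0, 0, 0.1, 6.4], [0, 0, 0, 0, 0, 0.05, 7.2], [0, 0, 0, 0, 0, 0, 7.2], [0, 0, 0, 0, 0, 0, 7.2]]]}}

```text
time_s: 18.32
position: [0.5379, -0.0384, 0.103]
tcp_rot: [-0.088, -3.14, 0.002]
ft_force: [0.4, 0.8, 0.3]
gripper_width: 0.0719
```

```bash
python3 -c "
from h import *
rem([.5375,-.038,.102],86.8)
crops('p17',(225,180,305,230),(280,140,335,220),'pics/z21.png')
"
```

```text
turn(tool) [-0.0013 -0.0002 -0.0002] shift now cm [0.04 0.03 0.1 ] shift after turn [0.04 0.03 0.1 ] pos [ 0.5379 -0.0384  0.103 ] w 0.07193781138390012 F [0.4 0.8 0.3] t 18.325
scale 5.0
scale 7.0
```

View pics/z21.png

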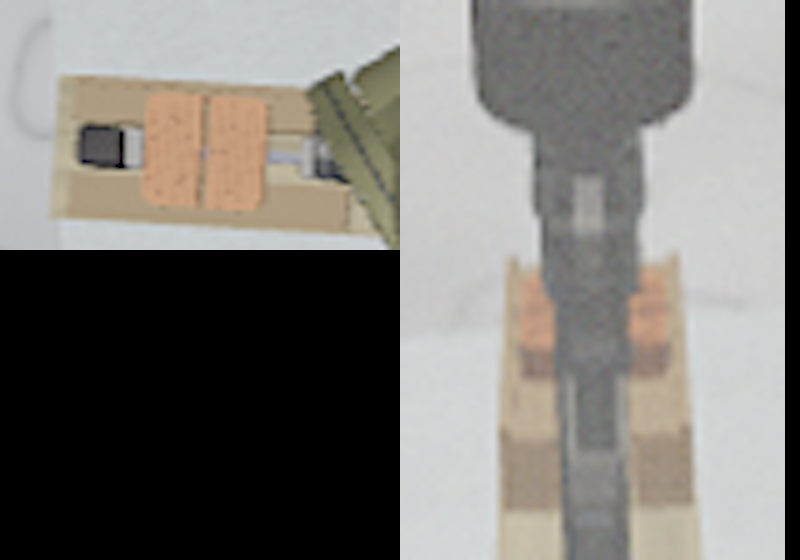

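>>> {"method": "send_rows", "body": {"increments": [[[0, 0, 0, 0, 0, -0.05, 6.2], [0, 0, 0, 0, 0, -0.1, 5.4], [0, 0, 0, 0, 0, -0.1, 4.6], [0, 0, 0, 0, 0, 0, 4.0], [0, 0, 0, 0, 0, 0, 4.0], [0, 0, 0, 0, 0, 0, 4.0]]]}}

```text
time_s: 19.18
position: [0.5387, -0.038, 0.1067]
tcp_rot: [0.088, 3.138, -0.001]
ft_force: [-2.0, -1.6, 11.2]
gripper_width: 0.0401
```

>>> {"method": "send_rows", "body": {"increments": [[[0, 0, 0, 0, 0, 0.1, 5.4], [0, 0, 0, 0, 0, 0.1, 6.4], [0, 0, 0, 0, 0, 0.05, 7.2], [0, 0, 0, 0, 0, 0, 7.2], [0, 0, 0, 0, 0, 0, 7.2]]]}}

```text
time_s: 19.8
position: [0.5379, -0.0384, 0.103]
tcp_rot: [-0.088, -3.14, 0.002]
ft_force: [-0.3, 0.4, -0.3]
gripper_width: 0.0718
```

```bash
python3 -c "
from h import *
rem([.5375,-.038,.102],86.8)
crops('p18',(225,180,305,230),(280,140,335,220),'pics/z22.png')
"
```

```text
turn(tool) [-0.0013 -0.0001 -0.0001] shift now cm [0.04 0.03 0.1 ] shift after turn [0.04 0.03 0.1 ] pos [ 0.5379 -0.0384  0.103 ] w 0.07179814648832275 F [-0.3  0.4 -0.3] t 19.8
scale 5.0
scale 7.0
```

View pics/z22.png

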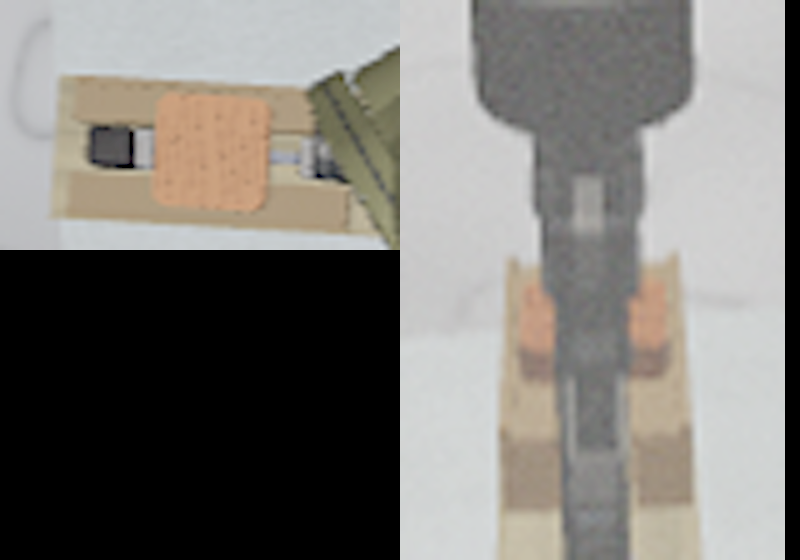

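>>> {"method": "send_rows", "body": {"increments": [[[0, 0, 0, 0, 0, -0.05, 6.2], [0, 0, 0, 0, 0, -0.1, 5.4], [0, 0, 0, 0, 0, -0.1, 4.6], [0, 0, 0, 0, 0, 0, 4.0], [0, 0, 0, 0, 0, 0, 4.0], [0, 0, 0, 0, 0, 0, 4.0]]]}}

```text
time_s: 20.65
position: [0.5387, -0.038, 0.1067]
tcp_rot: [0.088, 3.138, -0.001]
ft_force: [-1.3, -1.6, 10.2]
gripper_width: 0.0407
```

>>> {"method": "send_rows", "body": {"increments": [[[0, 0, 0, 0, 0, 0.1, 5.4], [0, 0, 0, 0, 0, 0.1, 6.4], [0, 0, 0, 0, 0, 0.05, 7.2], [0, 0, 0, 0, 0, 0, 7.2], [0, 0, 0, 0, 0, 0, 7.2]]]}}

```text
time_s: 21.28
position: [0.5379, -0.0384, 0.103]
tcp_rot: [-0.088, -3.14, 0.002]
ft_force: [0.7, 0.4, 0.2]
gripper_width: 0.072
```

```bash
python3 -c "
from h import *
rem([.5375,-.038,.102],86.8)
crops('p19',(225,190,305,230),(280,140,335,220),'pics/z23.png')
"
```

```text
turn(tool) [-0.0013 -0.     -0.0001] shift now cm [0.05 0.03 0.1 ] shift after turn [0.05 0.03 0.1 ] pos [ 0.5379 -0.0384  0.103 ] w 0.07198876750676583 F [0.7 0.4 0.2] t 21.275
scale 5.0
scale 7.0
```

View pics/z23.png

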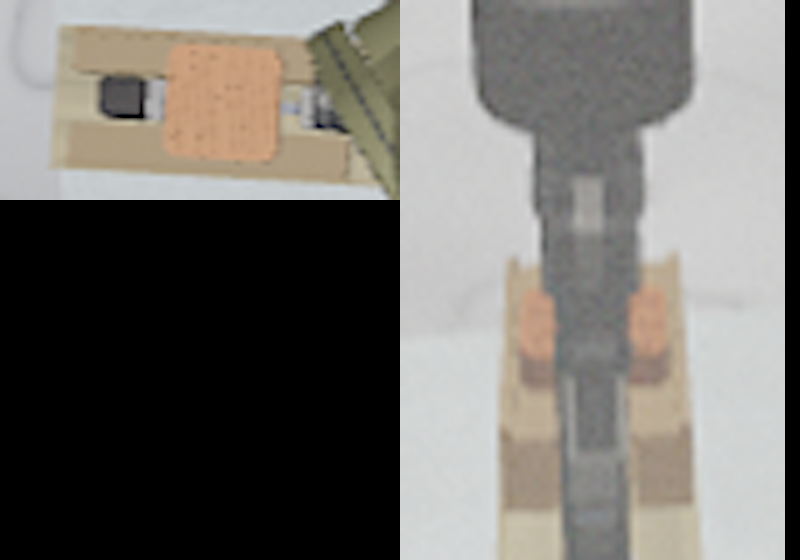

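>>> {"method": "send_rows", "body": {"increments": [[[0, 0, 0, 0, 0, -0.05, 6.2], [0, 0, 0, 0, 0, -0.1, 5.4], [0, 0, 0, 0, 0, -0.1, 4.6], [0, 0, 0, 0, 0, 0, 4.0], [0, 0, 0, 0, 0, 0, 4.0], [0, 0, 0, 0, 0, 0, 4.0]]]}}

```text
time_s: 22.12
position: [0.5387, -0.0382, 0.1067]
tcp_rot: [0.089, 3.138, -0.002]
ft_force: [-1.5, -2.2, 11.1]
gripper_width: 0.0408
```

>>> {"method": "send_rows", "body": {"increments": [[[0, 0, 0, 0, 0, 0.1, 5.4], [0, 0, 0, 0, 0, 0.1, 6.4], [0, 0, 0, 0, 0, 0.05, 7.2], [0, 0, 0, 0, 0, 0, 7.2], [0, 0, 0, 0, 0, 0, 7.2]]]}}

```text
time_s: 22.75
position: [0.5379, -0.0384, 0.103]
tcp_rot: [-0.088, -3.14, 0.002]
ft_force: [1.3, 0.2, -1.0]
gripper_width: 0.072
```

```bash
python3 -c "
from h import *
rem([.5375,-.038,.102],86.8)
crops('p20',(225,190,305,230),(280,140,335,220),'pics/z24.png')
"
```

```text
turn(tool) [-0.0013 -0.0001 -0.0002] shift now cm [0.05 0.04 0.1 ] shift after turn [0.05 0.04 0.1 ] pos [ 0.5379 -0.0384  0.103 ] w 0.0719947168958082 F [ 1.3  0.2 -1. ] t 22.75
scale 5.0
scale 7.0
```

View pics/z24.png

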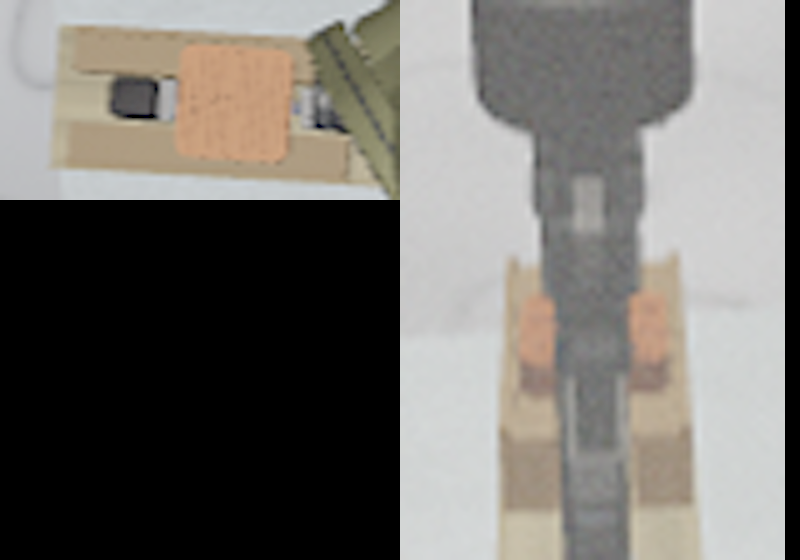

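>>> {"method": "send_rows", "body": {"increments": [[[0, 0, 0, 0, 0, -0.05, 6.4], [0, 0, 0, 0, 0, -0.1, 5.8], [0, 0, 0, 0, 0, -0.05, 5.3], [0, 0, 0, 0, 0, 0, 5.1], [0, 0, 0, 0, 0, 0, 5.0], [0, 0, 0, 0, 0, 0, 5.0]]]}}

```text
time_s: 23.6
position: [0.5385, -0.0386, 0.1058]
tcp_rot: [0.088, 3.139, -0.003]
ft_force: [-1.2, -1.9, 8.3]
gripper_width: 0.0499
```

>>> {"method": "send_rows", "body": {"increments": [[[0, 0, 0, 0, 0, 0, 4.9], [0, 0, 0, 0, 0, 0, 4.9]]]}}

```text
time_s: 23.85
position: [0.5385, -0.0386, 0.1059]
tcp_rot: [0.088, 3.139, -0.003]
ft_force: [-1.3, -2.1, 8.5]
gripper_width: 0.0494
```

>>> {"method": "send_rows", "body": {"increments": [[[0, 0, 0, 0, 0, 0, 4.8], [0, 0, 0, 0, 0, 0, 4.8]]]}}

```text
time_s: 24.1
position: [0.5385, -0.0387, 0.1059]
tcp_rot: [0.089, 3.139, -0.003]
ft_force: [0.1, -2.6, 9.2]
gripper_width: 0.0482
```

>>> {"method": "send_rows", "body": {"increments": [[[0, 0, 0, 0, 0, 0, 4.7], [0, 0, 0, 0, 0, 0, 4.7]]]}}

```text
time_s: 24.35
position: [0.5386, -0.0387, 0.1059]
tcp_rot: [0.089, 3.139, -0.003]
ft_force: [-1.4, -2.7, 8.8]
gripper_width: 0.0473
```

```bash
python3 -c "
from h import *
s=get_state(); print(s['gripper_width'],s['ft_force'],s['position'])
crops('p21',(225,190,305,230),(280,140,335,220),'pics/z25.png')
s=get_state(); print(s['gripper_width'],s['ft_force'],s['position'])
"
```

```text
0.04733245617141029 [-1.42231937 -2.71805385  8.78224429] [ 0.53856155 -0.03872082  0.10594539]
scale 5.0
scale 7.0
0.04712823277691191 [-1.50495976 -1.46012593  9.00778716] [ 0.53857166 -0.03870251  0.10595561]
```

View pics/z25.png

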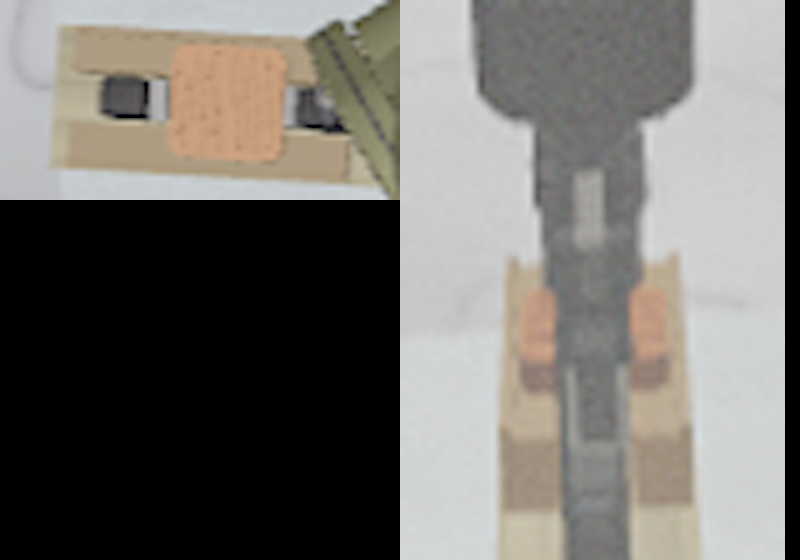

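>>> {"method": "send_rows", "body": {"increments": [[[0, 0, 0, 0, 0, 0, 4.65], [0, 0, 0, 0, 0, 0, 4.65], [0, 0, 0, 0, 0, 0, 4.65]]]}}

```text
time_s: 24.82
position: [0.5386, -0.0387, 0.106]
tcp_rot: [0.089, 3.139, -0.003]
ft_force: [0.1, -1.8, 9.4]
gripper_width: 0.0464
```

>>> {"method": "send_rows", "body": {"increments": [[[0, 0, 0, 0, 0, 0, 4.6], [0, 0, 0, 0, 0, 0, 4.6], [0, 0, 0, 0, 0, 0, 4.6]]]}}

```text
time_s: 25.2
position: [0.5386, -0.0387, 0.106]
tcp_rot: [0.089, 3.139, -0.003]
ft_force: [-0.4, -1.0, 8.4]
gripper_width: 0.046
```

>>> {"method": "send_rows", "body": {"increments": [[[0, 0, 0, 0, 0, 0, 4.55], [0, 0, 0, 0, 0, 0, 4.55], [0, 0, 0, 0, 0, 0, 4.55]]]}}

```text
time_s: 25.58
position: [0.5386, -0.0387, 0.106]
tcp_rot: [0.089, 3.139, -0.003]
ft_force: [-0.6, -0.6, 8.5]
gripper_width: 0.0456
```

>>> {"method": "send_rows", "body": {"increments": [[[0, 0, 0, 0, 0, 0, 4.5], [0, 0, 0, 0, 0, 0, 4.5], [0, 0, 0, 0, 0, 0, 4.5]]]}}

```text
time_s: 25.95
position: [0.5386, -0.0387, 0.106]
tcp_rot: [0.089, 3.139, -0.003]
ft_force: [-0.5, -2.2, 7.9]
gripper_width: 0.0455
```

>>> {"method": "send_rows", "body": {"increments": [[[0, 0, 0, 0, 0, 0, 4.45], [0, 0, 0, 0, 0, 0, 4.45], [0, 0, 0, 0, 0, 0, 4.45]]]}}

```text
time_s: 26.32
position: [0.5386, -0.0386, 0.106]
tcp_rot: [0.088, 3.139, -0.003]
ft_force: [-1.1, -0.8, 9.4]
gripper_width: 0.0449
```

>>> {"method": "send_rows", "body": {"increments": [[[0, 0, 0, 0, 0, 0, 4.4], [0, 0, 0, 0, 0, 0, 4.4]]]}}

```text
time_s: 26.58
position: [0.5386, -0.0385, 0.1061]
tcp_rot: [0.088, 3.139, -0.003]
ft_force: [-1.4, -1.5, 9.2]
gripper_width: 0.0446
```

>>> {"method": "send_rows", "body": {"increments": [[[0, 0, 0, 0, 0, 0, 4.4]]]}}

```text
time_s: 26.7
position: [0.5386, -0.0385, 0.106]
tcp_rot: [0.088, 3.139, -0.003]
ft_force: [-0.9, -0.3, 9.8]
gripper_width: 0.0444
```

>>> {"method": "send_rows", "body": {"increments": [[[0, 0, 0, 0, 0, 0, 4.3], [0, 0, 0, 0, 0, 0, 4.3]]]}}

```text
time_s: 26.95
position: [0.5386, -0.0384, 0.1062]
tcp_rot: [0.088, 3.138, -0.002]
ft_force: [-0.8, -1.3, 10.3]
gripper_width: 0.0433
```

>>> {"method": "send_rows", "body": {"increments": [[[0, 0, 0, 0, 0, 0, 4.3]]]}}

```text
time_s: 27.08
position: [0.5387, -0.0384, 0.1062]
tcp_rot: [0.088, 3.138, -0.002]
ft_force: [-1.4, -1.3, 10.8]
gripper_width: 0.0431
```

```bash
python3 -c "
from h import *
for i in range(3):
  capture('top'); s=get_state(); print(s['gripper_width'],s['ft_force'],s['position'])
crops('p22',(225,190,305,230),(280,140,335,220),'pics/z26.png')
"
```

```text
0.043126748806952366 [-1.60771461 -1.32906558 10.29003363] [ 0.53866719 -0.03841481  0.10617441]
0.04341884422749891 [-1.08169327 -1.66385778 11.31993971] [ 0.53865822 -0.03843596  0.10617749]
0.04300876909523597 [-1.73922479 -0.61435359 10.64896755] [ 0.53867229 -0.03841266  0.10618384]
scale 5.0
scale 7.0
```

View pics/z26.png

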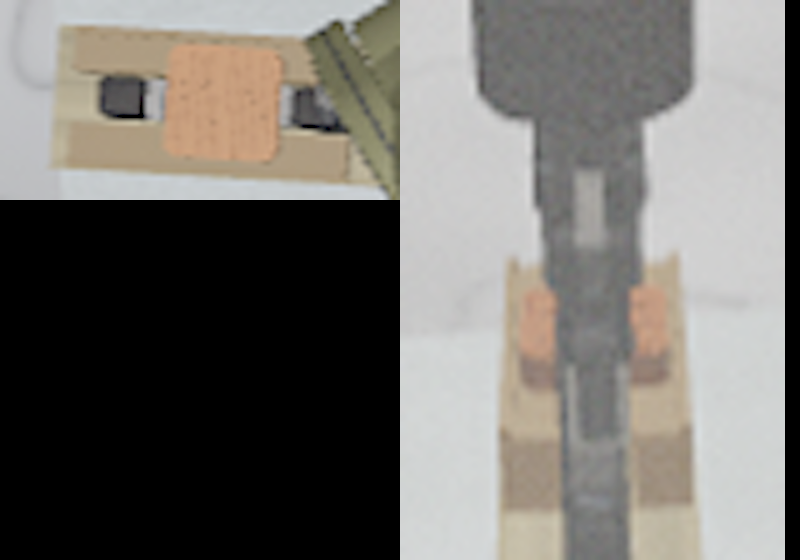

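```bash
python3 -c "
from h import *
L=[]
for t in ('p18t','p20t','p21t','p22t'):
  i=load(t)['image'][196:226,244:304]; L.append(f(cv2.resize(i,None,fx=6.6,fy=6.6,interpolation=2)))
cv2.imwrite('pics/z27.png',cv2.vconcat([cv2.hconcat(L[:2]),cv2.hconcat(L[2:])]))
"
```

```text
(no output)
```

View pics/z27.png

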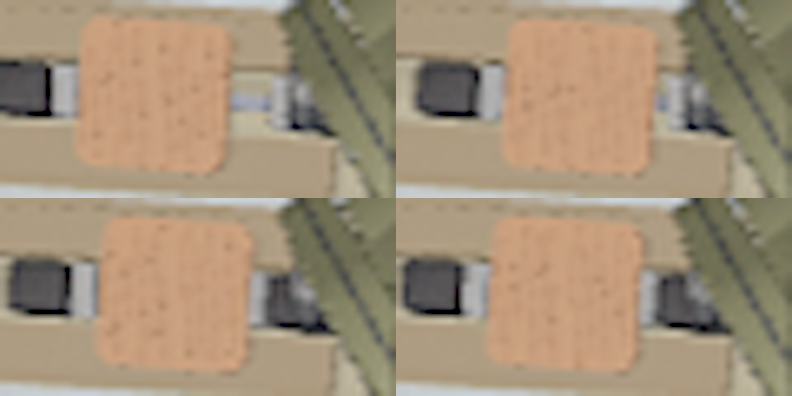

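>>> {"method": "send_rows", "body": {"increments": [[[0, 0, 0, 0, 0, 0, 4.25], [0, 0, 0, 0, 0, 0, 4.2]]]}}

```text
time_s: 27.58
position: [0.5387, -0.0384, 0.1063]
tcp_rot: [0.088, 3.138, -0.002]
ft_force: [-1.4, -1.8, 12.0]
gripper_width: 0.0419
```

```bash
cat > m.py <<'E'
from h import *
import sys
W=[];F=[]
for i in range(6):
  c=capture('top'); s=get_state(); W.append(s['gripper_width']*1000);F.append(s['ft_force'])
print("w",np.round(np.mean(W),2),np.round(np.std(W),2),"F",np.round(np.mean(F,0),2),s['position'],s['time_s'])
np.savez('pics/'+sys.argv[1]+'.npz',**c)
E
cat > e.py <<'E'
from h import *
import sys
# black-jaw edge distances along bar line in top view, subpixel
for t in sys.argv[1:]:
    im=load(t)['image'].astype(float).mean(2)
    us=np.arange(240,303,.05); vs=208+ (us-240)*.046
    P=np.mean([cv2.remap(im.astype(np.float32),us.astype(np.float32)[None],(vs+o).astype(np.float32)[None],1)[0] for o in (-2,-1,0,1,2)],0)
    hs=cv2.cvtColor(load(t)['image'],cv2.COLOR_BGR2HSV)[...,1].astype(np.float32)
    dark=P<45
    ed=[round(us[i],2) for i in np.where(np.diff(dark.astype(int)))[0]]
    print(t,ed)
E
python3 m.py p23t; python3 e.py p18t p19t p20t p21t p22t p23t
```

```text
w 42.21 0.15 F [-1.38 -1.64 11.95] [ 0.53866394 -0.03837346  0.10629291] 27.875
p18t [np.float64(242.1), np.float64(251.5), np.float64(287.75), np.float64(288.25), np.float64(290.5), np.float64(298.95), np.float64(302.15)]
p19t [np.float64(244.35), np.float64(253.7), np.float64(287.75), np.float64(288.25), np.float64(290.45), np.float64(299.2), np.float64(302.2)]
p20t [np.float64(246.55), np.float64(256.25), np.float64(287.75), np.float64(288.25), np.float64(290.4), np.float64(299.25), np.float64(302.15)]
p21t [np.float64(244.65), np.float64(254.45), np.float64(283.75), np.float64(288.85), np.float64(290.85), np.float64(299.2), np.float64(302.0)]
p22t [np.float64(244.3), np.float64(253.6), np.float64(283.0), np.float64(288.95), np.float64(290.6), np.float64(294.9), np.float64(295.0), np.float64(298.95), np.float64(302.2)]
p23t [np.float64(244.25), np.float64(253.55), np.float64(282.75), np.float64(288.95), np.float64(290.5), np.float64(298.95), np.float64(302.15)]
```

>>> {"method": "send_rows", "body": {"increments": [[[0, 0, 0, 0, 0, 0, 4.15], [0, 0, 0, 0, 0, 0, 4.1]]]}}

```text
time_s: 28.12
position: [0.5387, -0.0386, 0.1064]
tcp_rot: [0.089, 3.138, -0.003]
ft_force: [-1.4, -1.6, 12.3]
gripper_width: 0.0411
```

```bash
python3 m.py p24t; python3 e.py p24t
```

```text
w 41.25 0.15 F [-1.75 -1.75 12.96] [ 0.53866292 -0.03859854  0.10642616] 28.425
p24t [np.float64(244.2), np.float64(253.5), np.float64(282.65), np.float64(289.2), np.float64(290.75), np.float64(298.95), np.float64(302.2)]
```

>>> {"method": "send_rows", "body": {"increments": [[[0, 0, 0, 0, 0, 0, 4.05], [0, 0, 0, 0, 0, 0, 4.0]]]}}

```text
time_s: 28.68
position: [0.5387, -0.0387, 0.1065]
tcp_rot: [0.089, 3.138, -0.003]
ft_force: [-2.1, -1.9, 13.3]
gripper_width: 0.0407
```

```bash
python3 m.py p25t; python3 e.py p25t
```

```text
w 40.61 0.1 F [-1.74 -2.28 14.29] [ 0.53868155 -0.03866456  0.10651096] 28.975
p25t [np.float64(244.2), np.float64(253.5), np.float64(282.6), np.float64(289.25), np.float64(290.95), np.float64(298.95), np.float64(302.1)]
```

>>> {"method": "send_rows", "body": {"increments": [[[0, 0, 0, 0, 0, 0, 3.9], [0, 0, 0, 0, 0, 0, 3.9]]]}}

```text
time_s: 29.22
position: [0.5387, -0.0387, 0.1065]
tcp_rot: [0.089, 3.138, -0.003]
ft_force: [-2.1, -3.0, 14.3]
gripper_width: 0.0408
```

```bash
python3 m.py p26t; python3 e.py p26t
```

```text
w 40.78 0.09 F [-2.02 -2.55 14.14] [ 0.53865093 -0.0387005   0.10651348] 29.525
p26t [np.float64(244.2), np.float64(253.5), np.float64(282.6), np.float64(289.25), np.float64(290.9), np.float64(298.9), np.float64(302.1)]
```

>>> {"method": "send_rows", "body": {"increments": [[[0, 0, 0, 0, 0, 0.1, 5.4], [0, 0, 0, 0, 0, 0.1, 6.4], [0, 0, 0, 0, 0, 0, 7.2], [0, 0, 0, 0, 0, 0, 7.2], [0, 0, 0, 0, 0, 0, 7.2]]]}}

```text
time_s: 30.15
position: [0.5379, -0.0384, 0.103]
tcp_rot: [-0.088, -3.14, 0.002]
ft_force: [-0.2, -0.2, -0.4]
gripper_width: 0.072
```

```bash
python3 m.py p27t; python3 e.py p27t;python3 -c "
from h import *
L=[]
for t in ('p26t','p27t'):
  i=load(t)['image'][196:226,244:304]; L.append(f(cv2.resize(i,None,fx=6.6,fy=6.6,interpolation=2)))
cv2.imwrite('pics/z28.png',cv2.hconcat(L))
"
```

```text
w 72.1 0.13 F [-0.05  0.26 -0.02] [ 0.53809096 -0.03811591  0.10314008] 30.45
p27t [np.float64(249.1), np.float64(258.5), np.float64(287.95), np.float64(288.05), np.float64(290.35), np.float64(298.95), np.float64(302.1)]
```

View pics/z28.png

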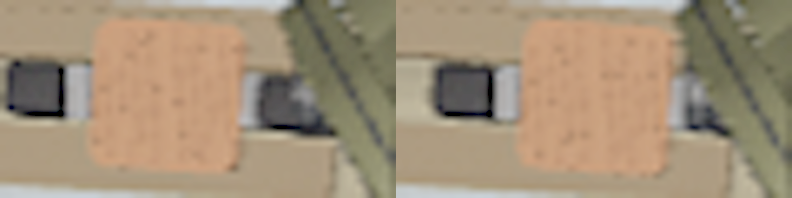

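>>> {"method": "send_rows", "body": {"increments": [[[0, 0, 0, 0, 0, 0, 7.0], [0, 0, 0, 0, 0, 0, 6.8], [0, 0, 0, 0, 0, 0, 6.8]]]}}

```text
time_s: 30.82
position: [0.5381, -0.0381, 0.1033]
tcp_rot: [0.088, 3.14, -0.002]
ft_force: [-0.6, -0.3, 3.5]
gripper_width: 0.0679
```

>>> {"method": "send_rows", "body": {"increments": [[[0, 0, 0, 0, 0, 0, 6.7], [0, 0, 0, 0, 0, 0, 6.7]]]}}

```text
time_s: 31.08
position: [0.5382, -0.0383, 0.1035]
tcp_rot: [0.088, 3.14, -0.002]
ft_force: [-2.0, 1.0, 4.8]
gripper_width: 0.0671
```

>>> {"method": "send_rows", "body": {"increments": [[[0, 0, 0, 0, 0, 0, 6.6], [0, 0, 0, 0, 0, 0, 6.6]]]}}

```text
time_s: 31.32
position: [0.5382, -0.0385, 0.1036]
tcp_rot: [0.088, 3.14, -0.002]
ft_force: [-0.6, -1.1, 5.4]
gripper_width: 0.0663
```

>>> {"method": "send_rows", "body": {"increments": [[[0, 0, 0, 0, 0, 0, 6.5], [0, 0, 0, 0, 0, 0, 6.5]]]}}

```text
time_s: 31.58
position: [0.5383, -0.0386, 0.1036]
tcp_rot: [0.088, 3.139, -0.003]
ft_force: [-0.3, -0.4, 6.9]
gripper_width: 0.0649
```

```bash
python3 m.py p28t; python3 e.py p28t
```

```text
w 65.03 0.09 F [-1.1  -0.97  5.85] [ 0.53824396 -0.038562    0.10363018] 31.875
p28t [np.float64(248.5), np.float64(258.35), np.float64(287.6), np.float64(288.35), np.float64(290.5), np.float64(299.2), np.float64(302.15)]
```

>>> {"method": "send_rows", "body": {"increments": [[[0, 0, 0, 0, 0, 0, 6.4], [0, 0, 0, 0, 0, 0, 6.4]]]}}

```text
time_s: 32.12
position: [0.5383, -0.0387, 0.1037]
tcp_rot: [0.089, 3.139, -0.003]
ft_force: [-1.1, -1.8, 7.0]
gripper_width: 0.064
```

>>> {"method": "send_rows", "body": {"increments": [[[0, 0, 0, 0, 0, 0, 6.3], [0, 0, 0, 0, 0, 0, 6.3]]]}}

```text
time_s: 32.38
position: [0.5384, -0.0384, 0.1038]
tcp_rot: [0.088, 3.139, -0.002]
ft_force: [-1.7, -1.4, 6.6]
gripper_width: 0.0631
```

>>> {"method": "send_rows", "body": {"increments": [[[0, 0, 0, 0, 0, 0, 6.2], [0, 0, 0, 0, 0, 0, 6.2]]]}}

```text
time_s: 32.62
position: [0.5383, -0.0386, 0.104]
tcp_rot: [0.089, 3.139, -0.003]
ft_force: [-1.8, -1.6, 10.4]
gripper_width: 0.0624
```

>>> {"method": "send_rows", "body": {"increments": [[[0, 0, 0, 0, 0, 0, 6.1], [0, 0, 0, 0, 0, 0, 6.1]]]}}

```text
time_s: 32.88
position: [0.5384, -0.0389, 0.1042]
tcp_rot: [0.089, 3.139, -0.004]
ft_force: [-2.6, -2.4, 11.4]
gripper_width: 0.0614
```

```bash
python3 m.py p29t; python3 e.py p29t
```

```text
w 61.26 0.2 F [-2.19 -1.76 11.74] [ 0.53840108 -0.03890685  0.10421412] 33.175
p29t [np.float64(248.1), np.float64(257.5), np.float64(286.5), np.float64(288.45), np.float64(290.65), np.float64(299.35), np.float64(302.1)]
```

>>> {"method": "send_rows", "body": {"increments": [[[0, 0, 0, 0, 0, 0, 6.0], [0, 0, 0, 0, 0, 0, 6.0]]]}}

```text
time_s: 33.42
position: [0.5384, -0.0392, 0.1044]
tcp_rot: [0.09, 3.139, -0.004]
ft_force: [-2.9, -2.6, 13.0]
gripper_width: 0.0604
```

```bash
python3 m.py p30t; python3 e.py p30t
```

```text
w 60.23 0.13 F [-2.37 -2.63 13.37] [ 0.53839015 -0.03915989  0.10438594] 33.725
p30t [np.float64(248.0), np.float64(257.5), np.float64(286.45), np.float64(288.6), np.float64(290.65), np.float64(299.5), np.float64(302.2)]
```

>>> {"method": "send_rows", "body": {"increments": [[[0, 0, 0, 0, 0, 0, 5.9], [0, 0, 0, 0, 0, 0, 5.9]]]}}

```text
time_s: 33.98
position: [0.5384, -0.0395, 0.1045]
tcp_rot: [0.09, 3.139, -0.005]
ft_force: [-2.4, -3.0, 14.6]
gripper_width: 0.059
```

```bash
python3 m.py p31t; python3 e.py p31t
```

```text
w 59.36 0.25 F [-2.73 -3.21 14.89] [ 0.53835334 -0.03953446  0.1045279 ] 34.275
p31t [np.float64(247.95), np.float64(257.5), np.float64(286.45), np.float64(288.7), np.float64(290.8), np.float64(299.55), np.float64(302.3)]
```

>>> {"method": "send_rows", "body": {"increments": [[[0, 0, 0, 0, 0, 0, 5.85], [0, 0, 0, 0, 0, 0, 5.8], [0, 0, 0, 0, 0, 0, 5.8]]]}}

```text
time_s: 34.65
position: [0.5384, -0.0397, 0.1047]
tcp_rot: [0.091, 3.139, -0.005]
ft_force: [-3.6, -4.2, 15.5]
gripper_width: 0.0591
```

```bash
python3 m.py p32t; python3 e.py p32t; python3 -c "
from h import *
i=load('p32t')['image'][196:226,244:304]; cv2.imwrite('pics/z29.png',f(cv2.resize(i,None,fx=10,fy=10,interpolation=2)))"
```

```text
w 58.86 0.19 F [-3.08 -3.82 16.43] [ 0.53839031 -0.0397517   0.1046704 ] 34.95
p32t [np.float64(247.95), np.float64(257.5), np.float64(286.45), np.float64(288.85), np.float64(290.85), np.float64(299.6), np.float64(302.35)]
```

View pics/z29.png

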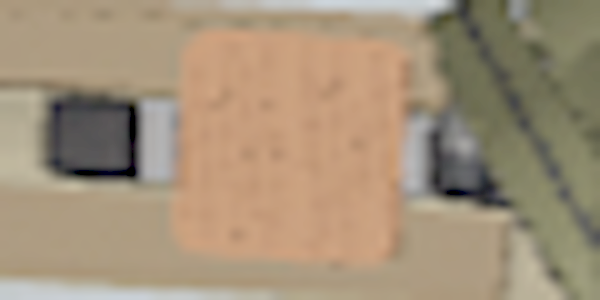

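>>> {"method": "send_rows", "body": {"increments": [[[0, 0, 0, 0, 0, 0, 5.9], [0, 0, 0, 0, 0, 0, 6.0], [0, 0, 0, 0, 0, 0, 6.04], [0, 0, 0, 0, 0, 0, 6.04]]]}}

```text
time_s: 35.45
position: [0.5384, -0.0391, 0.1042]
tcp_rot: [0.089, 3.139, -0.004]
ft_force: [-2.7, -1.9, 11.6]
gripper_width: 0.06
```

```bash
python3 m.py p33t; python3 e.py p33t
```

```text
w 60.54 0.13 F [-1.89 -1.66 11.2 ] [ 0.53839042 -0.0390193   0.10416347] 35.75
p33t [np.float64(247.95), np.float64(257.5), np.float64(286.45), np.float64(288.5), np.float64(290.7), np.float64(299.45), np.float64(302.05)]
```

>>> {"method": "send_rows", "body": {"increments": [[[0, 0, 0, 0, 0, 0, 6.02], [0, 0, 0, 0, 0, 0, 6.02], [0, 0, 0, 0, 0, 0, 6.02]]]}}

```text
time_s: 36.12
position: [0.5384, -0.0391, 0.1042]
tcp_rot: [0.089, 3.139, -0.004]
ft_force: [-1.8, -0.5, 11.3]
gripper_width: 0.0604
```

```bash
python3 m.py p34t; python3 e.py p34t; python3 -c "
from h import *
crops('p35',(150,120,460,310),(270,130,350,240),'pics/z30.png')
for a,b in (('top0','p35t'),('side0','p35s')):
  A=load(a)['image'];B=load(b)['image']
  for n,(x0,y0,x1,y1) in (dict(jars=(180,125,275,172),lid=(410,135,455,185),tong=(430,200,470,305)) if a=='top0' else dict(jars=(336,132,378,200),lid=(360,285,428,332),tong=(185,308,340,352))).items():
    print(a,n,cv2.absdiff(cv2.GaussianBlur(A[y0:y1,x0:x1],(5,5),0),cv2.GaussianBlur(B[y0:y1,x0:x1],(5,5),0)).max())
"
```

```text
w 60.36 0.17 F [-2.22 -1.94 11.61] [ 0.53840513 -0.03903337  0.10418971] 36.425
p34t [np.float64(248.0), np.float64(257.5), np.float64(286.45), np.float64(288.5), np.float64(290.7), np.float64(299.45), np.float64(302.05)]
scale 1.2903225806451613
scale 5.0
top0 jars 13
top0 lid 12
top0 tong 12
side0 jars 6
side0 lid 6
side0 tong 6
```

View pics/z30.png

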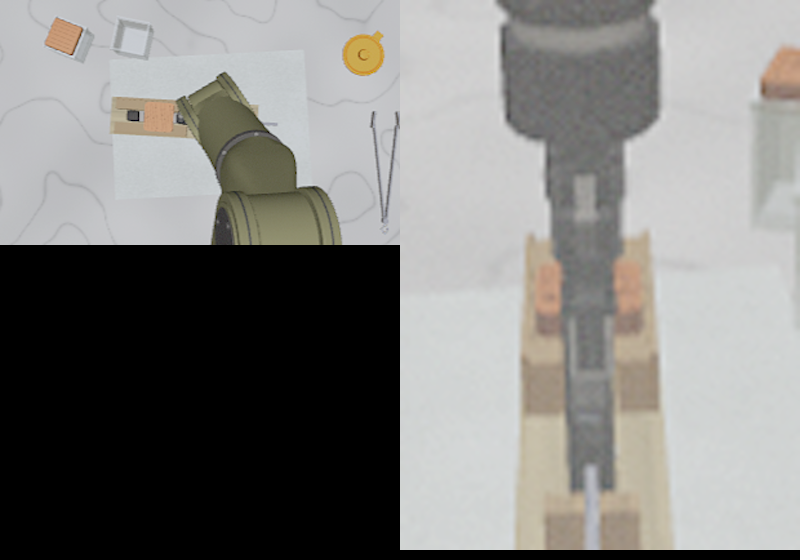

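```bash
python3 -c "
from workcell import *
print(close_job()); print(get_state()['gripper_width'])"
```

```text
the job is handed in; nothing more can be done
None
the job is handed in; nothing more can be done
```

I laid the loose half in the cradle and pumped the clamp five full strokes. On the sixth squeeze it stalled with the halves tight, and I handed the job in still holding the trigger, at about 36 s of the 61 s. The hand-in gives no verdict.

**Placing:** My first grasp was too low to clear the fences, so I set the half back on the counter and took it about 3 mm higher. It then went down flat between the fences with its split edge facing the other half.

**Last checks:**
- The pictures show the two halves closed up and lying flat on the rails, with both grey pads touching them.
- The spacing between the two jaws stopped changing from about 61 mm of finger opening, so the work is tight. I held at about 60.4 mm.
- The jars, the tong and the orange lid look the same in both cameras as at the start.

**Doubtful:**
- **Squeeze at hand-in:** This was never measured. From how the fingers and wrist yielded, I put the finger force at 8 to 13 N, which makes roughly 12 to 28 N on the pads. That is over the 8 N needed, but the top of the range is above the 25 N you gave for crushing.
- **Brief over-squeeze:** While feeling for the stall, the fingers reached their 20 N limit for under half a second. By your formula that is up to about 53 N on the cedar, over your 25 N but under the 75 N failure limit. I backed off straight away.

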